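# Load the UV curing dial, start the lamp and clear the sprues

## Task

Load the curing station: stand all the cast knobs from the pouring board upright in the dial's nests, one to a nest, strictly in the order of the dots, from the one-dot nest on with none left out, turning the dial by the knob on the roof to bring each next nest to the open mouth. When every casting has been turned in under the amber shield, press the start button. Also empty the tray of sprues that were cut from them into the scrap bin and leave the tray level on the worktop; do not knock over the dropper bottle or the empty mixing cup.

Things in the scene. Friction and masses are not known exactly. Their poses are not given: they have to be found in the camera images.
- station: UV curing station, fixed, 280 mm deep (x from -150 to 130) x 270 mm wide: white base, top 25 mm high, with a round aluminium dial 232 mm across; a box of clear amber sheet (the shield) covers the dial behind station x = -50 mm. Origin on the worktop under the dial's axis; x points to its back, -x to its open front. Roof 91.5 mm high, dark lamp housing to 108 mm on it at x = 62 to 114 mm.
- mouth (a point): the loading place, at station x = -80, y = 0, 32 mm above the worktop: the one place in the open front where a nest is free from above. The roof's front edge (91.5 mm high) is 30 mm behind it, so load with the fingers closing along the station's y. Axes as the station's; fixed to it.
- dial_plate (a joint): turn of the dial, rad: 0 = the one-dot nest exactly at the mouth (station x = -80 mm, y = 0); grows as it turns clockwise seen from above, 1.047 (60 deg) for each next nest: at (k-1) x 1.047 nest k is at the mouth. Stops at -1.4 and 5.6; stays where it is left (friction 0.06 N m).
- dial_grip (a point): the dial's knob, on the dial's axis above the shield's roof: a black bar 56 mm long x 13 mm wide, from z = 124 to 152 mm; the point is 140 mm above the worktop at mid-bar, 12 mm under the top of the bar. Its x axis lies along the bar and turns with the dial; a white stroke marks the end that points to the one-dot nest. Grip it across its 13 mm from above, turn, let go.
- tray: aluminium scoop tray for sprues, 0.12 kg, 120 mm long (x) x 96 mm wide x 26 mm high, floor 3 mm, walls on three sides, open at its -x end, over which it empties, and a wooden handle at its +x end: a bar 16 mm wide (y), from x = 60 to 112 mm, z = 16 to 38 mm, with clear space under it. Origin at the centre of the underside; z up. Keep it level until over the bin, then tilt it about 60 deg.
- scrap_bin: grey open scrap bin, fixed, 120 mm (x) x 140 mm (y), 60 mm high, wall 4 mm, empty at the start; origin at the centre of its underside.
- start (a joint): the start button's travel, m: 0 up, 0.006 fully down; springs back; about 5 N to push fully down.
- start_top (a point): top of the round start button, 24 mm across, on the right front corner of the station's base; pressed straight down.
- dropper_bottle: amber dropper bottle, 42 x 41 x 118 mm, loose bystander; origin under its base. Other obstacles on this side: an upright steel post of the rack, 25 mm square and over head height, at world x = 0.26, y = -0.43 m, close to where the arm starts (draw the arm back round it, keep the elbow off it), and a glue gun that hangs 0.51 m above the worktop at x = 0.47, y = -0.36 m.
- mix_cup_2: empty clear mixing cup, 74 x 75 x 82 mm, loose bystander; origin under its base.
- nest_1 (a point): nest 1 of the dial, marked by 1 black dot at the dial's rim: a dark ring of 47 mm outside and 40 mm inside diameter, 9 mm high, standing on the dial; the point is the centre of its floor, 32 mm above the worktop, and turns with the dial (80 mm from its axis). The dial has six nests, 60 deg apart.
- nest_2 (a point): nest 2 of the dial, marked by 2 black dots at the dial's rim: a dark ring of 47 mm outside and 40 mm inside diameter, 9 mm high, standing on the dial; the point is the centre of its floor, 32 mm above the worktop, and turns with the dial (80 mm from its axis). The dial has six nests, 60 deg apart.
- nest_3 (a point): nest 3 of the dial, marked by 3 black dots at the dial's rim: a dark ring of 47 mm outside and 40 mm inside diameter, 9 mm high, standing on the dial; the point is the centre of its floor, 32 mm above the worktop, and turns with the dial (80 mm from its axis). The dial has six nests, 60 deg apart.
- nest_4 (a point): nest 4 of the dial, marked by 4 black dots at the dial's rim: a dark ring of 47 mm outside and 40 mm inside diameter, 9 mm high, standing on the dial; the point is the centre of its floor, 32 mm above the worktop, and turns with the dial (80 mm from its axis). The dial has six nests, 60 deg apart.
- nest_5 (a point): nest 5 of the dial, marked by 5 black dots at the dial's rim: a dark ring of 47 mm outside and 40 mm inside diameter, 9 mm high, standing on the dial; the point is the centre of its floor, 32 mm above the worktop, and turns with the dial (80 mm from its axis). The dial has six nests, 60 deg apart.
- casting_1: cast white cabinet knob, 35 g, 47 mm tall, all alike: round foot 34 mm across and 10 mm high, thin neck, round head 23 mm across from 31 to 45 mm above the underside; stands on the speckled pouring board (fixed, 285 x 405 mm, top 11.5 mm above the worktop); origin at the centre of the underside, z up. Grip the head at 38 mm. There are three to five of them.
- casting_2: cast white cabinet knob, 35 g, 47 mm tall, all alike: round foot 34 mm across and 10 mm high, thin neck, round head 23 mm across from 31 to 45 mm above the underside; stands on the speckled pouring board (fixed, 285 x 405 mm, top 11.5 mm above the worktop); origin at the centre of the underside, z up. Grip the head at 38 mm. There are three to five of them.
- casting_3: cast white cabinet knob, 35 g, 47 mm tall, all alike: round foot 34 mm across and 10 mm high, thin neck, round head 23 mm across from 31 to 45 mm above the underside; stands on the speckled pouring board (fixed, 285 x 405 mm, top 11.5 mm above the worktop); origin at the centre of the underside, z up. Grip the head at 38 mm. There are three to five of them.
- casting_4: cast white cabinet knob, 35 g, 47 mm tall, all alike: round foot 34 mm across and 10 mm high, thin neck, round head 23 mm across from 31 to 45 mm above the underside; stands on the speckled pouring board (fixed, 285 x 405 mm, top 11.5 mm above the worktop); origin at the centre of the underside, z up. Grip the head at 38 mm. There are three to five of them.
- casting_5: cast white cabinet knob, 35 g, 47 mm tall, all alike: round foot 34 mm across and 10 mm high, thin neck, round head 23 mm across from 31 to 45 mm above the underside; stands on the speckled pouring board (fixed, 285 x 405 mm, top 11.5 mm above the worktop); origin at the centre of the underside, z up. Grip the head at 38 mm. There are three to five of them.
- sprue_1: cast-off sprue lump, white, 26 x 20 x 18 mm with a 9 mm stub on its +x end, 15 g, in the tray at the start; origin at the centre of its underside.
- sprue_2: cast-off sprue lump, white, 26 x 20 x 18 mm with a 9 mm stub on its +x end, 15 g, in the tray at the start; origin at the centre of its underside.
- sprue_3: cast-off sprue lump, white, 26 x 20 x 18 mm with a 9 mm stub on its +x end, 15 g, in the tray at the start; origin at the centre of its underside.
- sprue_4: cast-off sprue lump, white, 26 x 20 x 18 mm with a 9 mm stub on its +x end, 15 g, in the tray at the start; origin at the centre of its underside.

How it is judged:
By the outcome, as a careful person would: the job done as asked, in the order asked, and still so for the second after the job is handed in, with the robot touching nothing.
Of casting_1, casting_2, casting_3, casting_4, casting_5 only 3 to 5 are there at a start; the rules pass over those that are not, and their reading is None.
At some moment in a run one of casting_1, casting_2, casting_3, casting_4, casting_5, tray may be knocked a few centimetres aside while the robot is not near it.
It also fails if it takes over 210 s, if anything falls off the work surface, if the arm or the gripper's body presses on something with over 40 N, if the wrist force passes 120 N, or if a joint passes its speed limit or range.

## Robot

A 7-joint arm with a two-finger parallel gripper is mounted at the origin on a cart in front of the work surface, level with it; the furniture and walls round the work are solid. World frame = base frame: x ahead of the robot, y to its left, z up, the work surface at z = 0. Lengths are in mm, angles in degrees, forces in N, time in s.
With the tool pointing down it reaches from about 400 to 875 mm from the base axis. Payload 4.4 kg.
Tool frame: the origin (TCP) lies at the very end of the fingers, on their centre line; the grasp point (between the pads) lies 19 mm behind it; z points along the fingers, y is the direction in which the jaws open and shut (so a half turn about z gives the same grasp; the last joint's range is limited). The gripper opens to 85 mm and grips with 20 to 120 N. Pads are 22 mm wide; open, the fingers measure 114 mm over their backs; the gripper's body (76 mm by 85 mm) begins 54 mm behind the grasp point. The pads swing forward as they close: fully open they stand 13 mm farther back than shut.
Start: joints at [-74.473, 36.005, 2.206, 86.941, -1.547, 57.084, -1.146], TCP at [214.781, 613.504, 231.313] pointing down, gripper open.
Joint ranges: [-175.42, 175.42], [-21.48, 121.26], [-71.46, 75.88], [10.55, 141.38], [-63.04, 243.04], [13.31, 113.54], [-168.57, 168.57]. Speed limits (degrees/s): [147.25, 147.25, 180, 180, 180, 180, 180].

## Interface

Orientations are given as [roll, pitch, yaw] about the fixed x, y, z axes, in that order (R = Rz(yaw) Ry(pitch) Rx(roll)).
In Python, from plant import readout, camera, calibration, ctrl gives the robot as it stands.
- The arm moves only by the tool carry_out, never from a script. Its argument "rows" is a list of rows, each a list of 6 numbers: the shift along the tool's x, y, z in units of 50 mm (1.0 is 50 mm), then the turn, a rotation vector about the tool's x, y, z in units of 6 degrees (1.0 is 6 degrees). A call has 1 to 5 rows; each row is the pose to reach, as a shift and turn from the pose measured when the call began, along the tool's axes at that moment; what a row does not reach only later rows make up. A row lasts 1/10 s, in which the tool goes at most 50 mm and 8.59 degrees, less where a joint would pass 70% of its speed; a pose out of reach is approached as far as the arm can. A call with a gripper value outside its range is refused whole. "claw" is the finger opening in mm, from 0 to 85.4, set as the call begins (left out, the last holds). The fingers move at their own pace and stop on an object; the grip force is fixed at half the most. Time passes only in rows, so rows that repeat a pose let the fingers close. It gives the time, the measured TCP pose, the force and the opening at its end, in the units of the state.
- readout.get_state(): the state, without advancing time (a new reading comes with each control period).
- camera(name): name is "scene" or "top" or "wrist"; returns the picture (400x640x3 uint8, red, green, blue); there is no depth.
- calibration(name): a dict with "vertical_fov" (degrees; the focal length in pixels is half the picture's height over the tangent of half this angle, whatever the lens; pixels are square), "cx", "cy" (the principal point, pixels), "world_from_camera" (4x4, takes a point from camera to world coordinates). Camera axes: x right, y down, z forward; pixel columns grow to the right and rows downward; lengths in mm; the calibration is good to about 2 mm. A picture is of the moment at which its call begins: read the wrist's pose just before it. calibration takes no time and is no camera call; for the wrist camera it gives the pose at the moment of the call.
- ctrl.hand_in(): hands the job in, once; it reports no verdict.
The state is a dict: "t": time; "joint_pos": joint angles; "joint_velocities": joint speeds; "effort": joint torques, N m; "tool_pos": TCP position; "tcp_rot": TCP orientation; "contact_force": force on the tool from outside, world axes, zero at the start; "ft_torque": the same for the moment, N m; "grip_width": finger opening in mm.
Only numpy, scipy, OpenCV 4.12 (cv2) and the standard library are available. Lean on these libraries where they do the work, as an engineer would, in place of code of your own. Each camera call takes 0.05 s, during which the arm holds its last target. There are 200 camera calls.

## Working session

There is one attempt and no reset: what is moved stays moved. The work goes in short steps, Python scripts to look and compute and a tool call to move; the robot and the scene stay as the last step left them, time stands still between calls to the robot, and variables do not carry over. Pictures are saved under pics/ and viewed, about 12 in all and at most 16, crops included, and the job is handed in when it is done.

Besides the shell and the picture viewer there is one more tool, called as name(argument=value, ...), one argument or row to a line, values as JSON. carry_out: Moves the arm, as the interface text tells. Its arguments: {"type":"object","properties":{"rows":{"type":"array","items":{"type":"array","items":{"type":"number"}}},"claw":{"type":"number"}},"required":["rows"]}

```bash
ls; mkdir -p pics
cat > h.py <<'E'
import numpy as np, cv2
from plant import readout, camera, calibration, ctrl
def snap(n,f):
    c=calibration(n); im=camera(n); cv2.imwrite('pics/'+f,im[:,:,::-1]); return im,c
def foc(c): return 200/np.tan(np.radians(c['vertical_fov'])/2)
def ray(c,u,v):
    T=np.array(c['world_from_camera']); f=foc(c)
    return T[:3,3],T[:3,:3]@np.array([(u-c['cx'])/f,(v-c['cy'])/f,1])
def onz(c,u,v,z):
    o,d=ray(c,u,v); return o+d*(z-o[2])/d[2]
def proj(c,p):
    T=np.array(c['world_from_camera']); q=T[:3,:3].T@(np.array(p)-T[:3,3]); f=foc(c)
    return q[0]/q[2]*f+c['cx'],q[1]/q[2]*f+c['cy']
E
python3 - <<'E'
from h import *
s=readout.get_state(); print({k:np.round(v,2) for k,v in s.items()})
for n in('scene','top'):
    im,c=snap(n,n+'0.png'); print(n,{k:np.round(v,3) for k,v in c.items()})
E
```

```text
pics
{'t': np.float64(0.0), 'joint_pos': array([-74.47,  36.06,   2.2 ,  87.  ,  -1.55,  57.08,  -1.15]), 'joint_velocities': array([-0.05,  0.04,  0.07, -0.03,  0.02, -0.06,  0.02]), 'effort': array([-0.000e+00, -5.634e+01,  1.230e+00, -1.934e+01,  1.000e-02,
        1.000e-02, -0.000e+00]), 'tool_pos': array([214.58, 612.91, 230.39]), 'tcp_rot': array([-179.89,    0.  ,  160.7 ]), 'contact_force': array([-0.26, -0.2 , -0.31]), 'ft_torque': array([ 0.05, -0.07,  0.  ]), 'grip_width': np.float64(85.37)}
scene {'vertical_fov': np.float64(49.939), 'cx': np.float64(317.596), 'cy': np.float64(205.236), 'world_from_camera': array([[ 7.24000e-01, -3.01000e-01,  6.21000e-01, -1.41530e+02],
       [-6.90000e-01, -3.22000e-01,  6.48000e-01, -5.90646e+02],
       [ 5.00000e-03, -8.98000e-01, -4.40000e-01,  5.69891e+02],
       [ 0.00000e+00,  0.00000e+00,  0.00000e+00,  1.00000e+00]])}
top {'vertical_fov': np.float64(57.562), 'cx': np.float64(317.827), 'cy': np.float64(200.635), 'world_from_camera': array([[ 1.400000e-02, -9.900000e-01,  1.390000e-01,  3.650310e+02],
       [-1.000000e+00, -1.000000e-02,  2.900000e-02,  8.795700e+01],
       [-2.700000e-02, -1.390000e-01, -9.900000e-01,  1.063799e+03],
       [ 0.000000e+00,  0.000000e+00,  0.000000e+00,  1.000000e+00]])}
```

View pics/scene0.png

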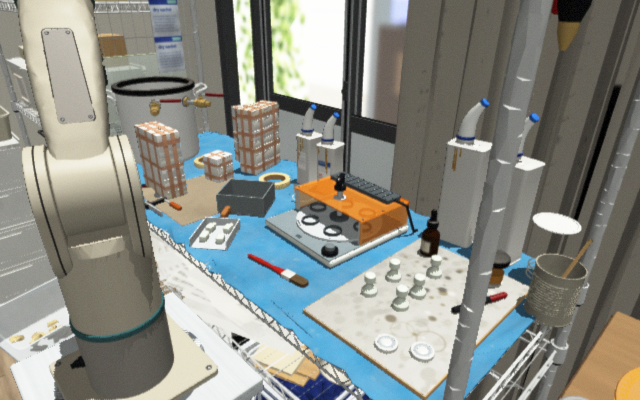

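View pics/top0.png

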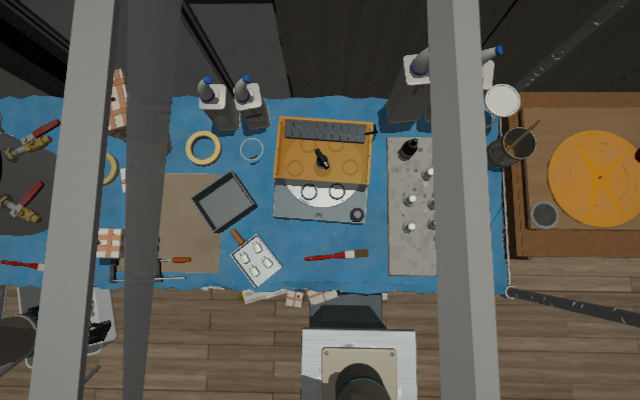

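Run:
```python
from h import *
im,c=snap('wrist','w0.png'); print(np.round(c['world_from_camera'],2),c['vertical_fov'])
cs=calibration('scene');ct=calibration('top')
for p in [(214,613,230),(214,-613,230),(0,0,0),(260,-430,0)]: print(p,np.round(proj(cs,p)),np.round(proj(ct,p)))
a=cv2.imread('pics/scene0.png');b=cv2.imread('pics/top0.png'); w=cv2.imread('pics/w0.png')
A=cv2.resize(a[170:380,180:560],(800,442),interpolation=3)
cv2.imwrite('pics/c1.png',A)
B=cv2.resize(b[100:300,180:480],(800,533),interpolation=3)
cv2.imwrite('pics/c2.png',B)
```

```text
[[ 3.3000e-01  9.0000e-01  2.8000e-01  1.4381e+02]
 [ 9.4000e-01 -3.1000e-01 -1.0000e-01  6.3768e+02]
 [-0.0000e+00  2.9000e-01 -9.6000e-01  3.7205e+02]
 [ 0.0000e+00  0.0000e+00  0.0000e+00  1.0000e+00]] 65.82131256464098
(214, 613, 230) [103. 135.] [ 94. 316.]
(214, -613, 230) [644. 453.] [653. 327.]
(0, 0, 0) [134. 371.] [358. 387.]
(260, -430, 0) [443. 446.] [512. 292.]
```

View pics/c1.png

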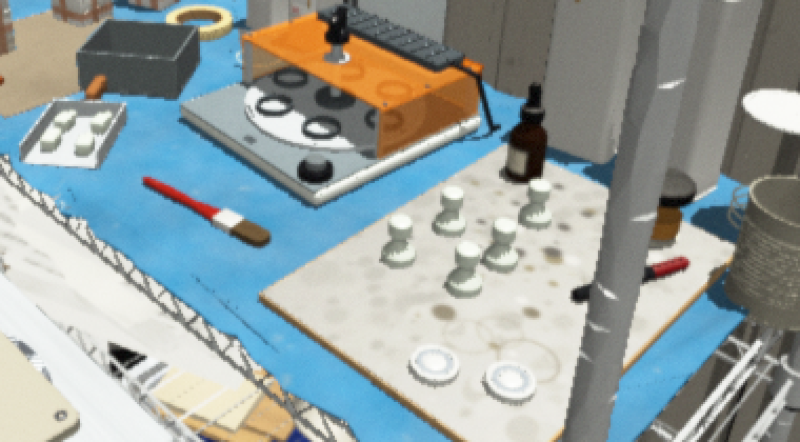

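View pics/c2.png

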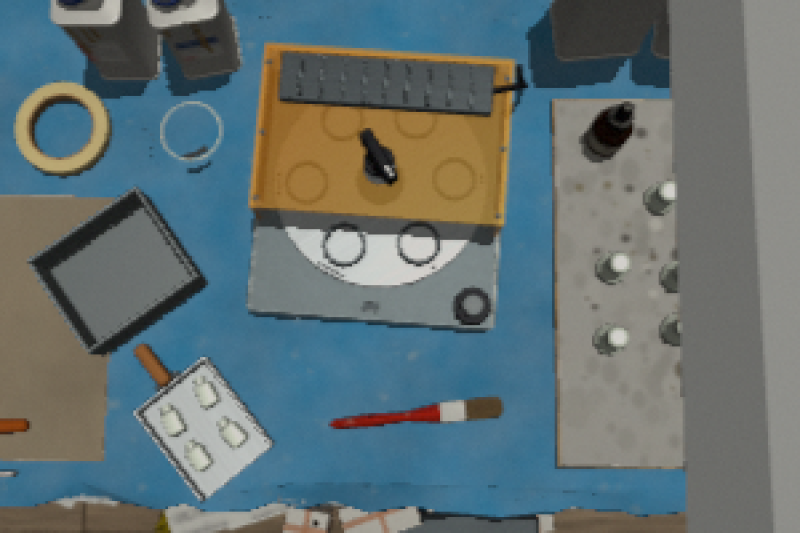

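Run:
```python
from h import *
cs=calibration('scene');ct=calibration('top')
S=lambda u,v,z:np.round(onz(cs,180+u*.475,170+v*.475,z))
T=lambda u,v,z:np.round(onz(ct,180+u*.375,100+v*.375,z))
for n,p in dict(A=(400,224),B=(453,196),C=(540,188),D=(467,253),E=(504,229)).items(): print(n,S(*p,49.5))
for p in [(668,195),(619,263),(616,338)]: print('top head',T(*p,52))
print('nests',T(345,244,41),T(419,243,41),'scene',S(273,105,41),S(321,128,41))
print('rear nests',T(307,182,41),T(455,178,41),T(342,122,41),T(415,122,41))
print('base front',T(249,313,25),T(494,328,25),'S',S(180,118,25),S(318,203,0))
print('roof',[T(*p,91.5) for p in[(267,43),(517,60),(502,230),(252,208)]])
print('knob',T(365,132,152),T(391,182,152),'btn',T(471,300,45),S(316,160,45))
print('tray',[T(*p,26) for p in[(205,357),(136,412)]],[T(*p,3) for p in [(272,443),(204,499)]],'handle',T(140,349,38))
print('bin',[T(*p,60) for p in[(29,262),(136,189),(206,282),(98,353)]])
print('cup',T(192,130,82),'bottle',T(603,145,0),'board',T(553,100,11.5),T(556,466,11.5))
```

```text
A [ 442. -139.   50.]
B [ 519. -145.   50.]
C [ 597. -198.   50.]
D [ 452. -212.   50.]
E [ 509. -214.   50.]
top head [ 588. -198.   52.]
top head [ 515. -145.   52.]
top head [ 437. -141.   52.]
nests [535. 142.  41.] [536.  63.  41.] scene [529. 139.  41.] [532.  57.  41.]
rear nests [602. 185.  41.] [608.  25.  41.] [669. 148.  41.] [670.  69.  41.]
base front [461. 245.  25.] [448. -18.  25.] S [442. 215.  25.] [461.  -8.   0.]
roof [array([739., 225.,  92.]), array([722., -36.,  92.]), array([542., -19.,  92.]), array([563., 236.,  92.])]
knob [626. 119. 152.] [577.  93. 152.] btn [475.   8.  45.] [472.   6.  45.]
tray [array([413., 291.,  26.]), array([354., 363.,  26.])] [array([322., 219.,   3.]), array([262., 291.,   3.])] handle [420. 358.  38.]
bin [array([509., 475.,  60.]), array([588., 365.,  60.]), array([490., 286.,  60.]), array([414., 396.,  60.])]
cup [647. 303.  82.] bottle [ 656. -143.   -0.] board [705. -86.  12.] [303. -84.  12.]
```

```bash
cat >> h.py <<'E'
from scipy.spatial.transform import Rotation as Ro
def Rt(yaw,tilt=0,ax=0):
    """tool down with yaw; then tilted by rotation 'tilt' deg about horizontal world axis at azimuth ax"""
    a=np.radians(ax); return Ro.from_rotvec(np.radians(tilt)*np.array([np.cos(a),np.sin(a),0]))*Ro.from_euler('xyz',[180,0,yaw],degrees=True)
def plan(wps,start=None):
    """wps: list of (pos,Rotation); print tool-frame units, chained from measured pose; warn limits of 5 rows"""
    if start is None:
        s=readout.get_state(); p=np.array(s['tool_pos']); R=Ro.from_euler('xyz',s['tcp_rot'],degrees=True)
        print('at',np.round(p,1),np.round(s['tcp_rot'],1),'t',s['t'],'g',round(float(s['grip_width']),1))
    else: p,R=start
    for q,Q in wps:
        q=np.array(q,float); d=R.inv().apply(q-p); r=np.degrees((R.inv()*Q).as_rotvec())
        print(np.round(np.r_[d/50,r/6],3).tolist(),'rows>=',int(np.ceil(max(np.linalg.norm(d)/50,np.linalg.norm(r)/8.59)-.01)))
        p,R=q,Q
E
python3 - <<'E'
from h import *
plan([((310,479,215),Rt(189.5)),((405,344,200),Rt(218))])
E
```

```text
at [214.6 613.1 230.6] [-179.9   -0.   160.7] t 0.15 g 85.0
[-2.686, -1.9, 0.315, -0.013, -0.003, -4.8] rows>= 4
[-1.428, -2.977, 0.3, 0.0, 0.0, -4.75] rows>= 4
```

carry_out(
  rows=[
    [-2.69,-1.9,0.3,0,0,-4.8],
    [-2.69,-1.9,0.3,0,0,-4.8],
    [-2.69,-1.9,0.3,0,0,-4.8],
    [-2.69,-1.9,0.3,0,0,-4.8],
    [-2.69,-1.9,0.3,0,0,-4.8],
  ],
  claw=60,
)

```text
t: 0.65
tool_pos: [312.9, 475.5, 215.4]
tcp_rot: [-179.8, -0.0, -170.8]
contact_force: [-0.0, 1.6, 0.3]
grip_width: 59.8
```

carry_out(
  rows=[
    [-1.43,-2.98,0.3,0,0,-4.75],
    [-1.43,-2.98,0.3,0,0,-4.75],
    [-1.43,-2.98,0.3,0,0,-4.75],
    [-1.43,-2.98,0.3,0,0,-4.75],
    [-1.43,-2.98,0.3,0,0,-4.75],
  ],
)

```text
t: 1.15
tool_pos: [409.0, 337.6, 200.5]
tcp_rot: [-179.8, -0.2, -142.7]
contact_force: [0.3, 0.5, 0.5]
grip_width: 60.0
```

Run:
```python
from h import *
plan([((405,344,8),Rt(218))]); snap('wrist','w1.png'); print(np.round(readout.get_state()['joint_pos']))
c=calibration('wrist'); print(np.round(c['world_from_camera'],3).tolist())
```

```text
at [409.  337.6 200.5] [-179.8   -0.2 -142.7] t 1.15 g 60.0
[-0.025, 0.167, 3.85, -0.039, -0.03, -0.11] rows>= 4
[-34.  29. -14. 108.  10.  45.  75.]
[[-0.61, 0.758, 0.233, 348.031], [0.793, 0.583, 0.177, 294.353], [-0.002, 0.293, -0.956, 342.577], [0.0, 0.0, 0.0, 1.0]]
```

View pics/w1.png

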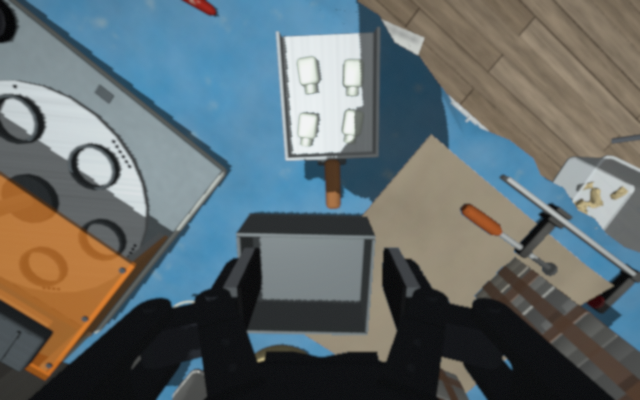

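Run:
```python
from h import *
c=calibration('wrist')
for u,v,z in [(333,161,38),(333,205,38),(283,157,26),(378,154,26),(280,33,26),(377,28,26)]: print(u,v,np.round(onz(c,u,v,z),1))
print('bin',[np.round(onz(c,u,v,60),1) for u,v in[(252,213),(364,212),(373,237),(239,236)]])
im=cv2.imread('pics/w1.png').astype(int); h=cv2.cvtColor(im.astype('uint8'),40)
m=((h[...,0]<14)&(h[...,1]>110)&(h[...,2]>40)).astype('uint8'); m[:150]=0;m[215:]=0;m[:,:300]=0;m[:,365:]=0
for v in range(162,206,8): 
    x=np.where(m[v])[0]; print(v,x.min() if len(x) else 0,x.max() if len(x) else 0)
```

```text
333 161 [382.4 334.8  38. ]
333 205 [418.4 363.1  38. ]
283 157 [411.8 293.1  26. ]
378 154 [350.  368.4  26. ]
280 33 [320.5 224.6  26. ]
377 28 [263.1 292.6  26. ]
bin [array([467.6, 301. ,  60. ]), array([400.6, 386.3,  60. ]), array([415.3, 410.1,  60. ]), array([495.5, 304.2,  60. ])]
162 326 338
170 326 338
178 328 328
186 327 338
194 327 339
202 327 338
```

Run:
```python
from h import *
plan([((399,346.5,60),Rt(218.5)),((399,346.5,9),Rt(218.5))])
```

```text
at [407.5 340.2 200.8] [-1.799e+02 -1.000e-01 -1.425e+02] t 1.2 g 60.2
[0.052, 0.21, 2.816, -0.021, -0.021, -0.169] rows>= 3
[0.0, -0.0, 1.02, 0.0, 0.0, 0.0] rows>= 2
```

carry_out(
  rows=[
    [0.05,0.21,1,-0.02,-0.02,-0.17],
    [0.05,0.21,2,-0.02,-0.02,-0.17],
    [0.05,0.21,2.82,-0.02,-0.02,-0.17],
    [0.05,0.21,2.82,-0.02,-0.02,-0.17],
    [0.05,0.21,2.82,-0.02,-0.02,-0.17],
  ],
)

```text
t: 1.7
tool_pos: [397.8, 348.8, 60.0]
tcp_rot: [179.9, -0.0, -141.4]
contact_force: [0.5, 0.8, 1.5]
grip_width: 60.2
```

carry_out(
  rows=[
    [0,0,0.5,0,0,0],
    [0,0,1,0,0,0],
    [0,0,1,0,0,0],
    [0,0,1,0,0,0],
  ],
)

```text
t: 2.1
tool_pos: [398.5, 350.5, 12.2]
tcp_rot: [179.9, 0.2, -141.3]
contact_force: [0.5, -0.5, 0.8]
grip_width: 60.2
```

carry_out(
  rows=[
    [0,0,0,0,0,0],
    [0,0,0,0,0,0],
    [0,0,0,0,0,0],
    [0,0,0,0,0,0],
    [0,0,0,0,0,0],
  ],
  claw=0,
)

```text
t: 2.6
tool_pos: [399.7, 350.9, 13.5]
tcp_rot: [179.9, 0.3, -141.4]
contact_force: [1.3, -1.0, 8.5]
grip_width: 14.9
```

carry_out(
  rows=[
    [0,0,0,0,0,0],
    [0,0,0,0,0,0],
    [0,0,0,0,0,0],
  ],
)

```text
t: 2.9
tool_pos: [400.0, 351.1, 13.6]
tcp_rot: [179.9, 0.3, -141.4]
contact_force: [0.6, 0.1, 2.0]
grip_width: 15.0
```

Run:
```python
from h import *
u=np.array([.783,.6225,0]); z=np.array([0,0,1.])
def T(L,f):
    c,s=np.cos(np.radians(f)),np.sin(np.radians(f)); L=np.array(L,float)
    return L+144*(c*u+s*z)+13.6*(c*z-s*u), Rt(218.6,-f,128.5)
W=[((400,351,120),Rt(218.6)),((515,420,118),Rt(218.6)),T((514,398,100),0),T((514,398,90),20),T((514,398,82),42),T((514,398,75),65)]
for w in W: print(np.round(w[0]))
plan(W)
```

```text
[400 351 120]
[515 420 118]
[627. 488. 114.]
[616. 479. 152.]
[591. 459. 188.]
[552. 428. 211.]
at [400.  351.1  13.6] [ 179.9    0.3 -141.4] t 2.9 g 15.0
[-0.012, 0.002, -2.128, 0.013, 0.056, -0.002] rows>= 3
[-2.658, -0.356, 0.04, 0.0, 0.0, 0.0] rows>= 3
[-2.591, -0.337, 0.088, 0.0, 0.0, 0.0] rows>= 3
[0.267, 0.001, -0.769, 0.006, -3.333, -0.0] rows>= 3
[0.367, 0.001, -0.909, 0.006, -3.667, -0.0] rows>= 3
[0.429, 0.001, -1.0, 0.007, -3.833, -0.0] rows>= 3
```

carry_out(
  rows=[
    [0,0,-0.6,0,0,0],
    [0,0,-1.2,0,0,0],
    [0,0,-1.8,0,0,0],
    [0,0,-2.13,0,0,0],
    [0,0,-2.13,0,0,0],
  ],
)

```text
t: 3.4
tool_pos: [400.5, 351.5, 122.0]
tcp_rot: [179.9, 0.6, -141.4]
contact_force: [1.5, 0.6, -1.9]
grip_width: 14.9
```

carry_out(
  rows=[
    [-0.4,-0.05,0,0,0,0],
    [-1.0,-0.13,0,0,0,0],
    [-1.6,-0.21,0,0,0,0],
    [-2.2,-0.3,0,0,0,0],
    [-2.66,-0.36,0.04,0,0,0],
  ],
)

```text
t: 3.9
tool_pos: [516.7, 420.6, 119.3]
tcp_rot: [179.9, 0.5, -141.4]
contact_force: [-0.1, -0.4, -1.6]
grip_width: 15.0
```

carry_out(
  rows=[
    [-0.6,-0.08,0,0,0,0],
    [-1.2,-0.16,0,0,0,0],
    [-1.8,-0.24,0,0,0,0],
    [-2.3,-0.31,0,0,0,0],
    [-2.59,-0.34,0.09,0,0,0],
  ],
)

```text
t: 4.4
tool_pos: [629.8, 488.2, 113.2]
tcp_rot: [179.9, 0.4, -141.5]
contact_force: [-0.6, -1.2, -1.2]
grip_width: 15.0
```

carry_out(
  rows=[
    [0,0,0,0,0,0],
    [0,0,0,0,0,0],
  ],
)

```text
t: 4.6
tool_pos: [628.2, 487.1, 109.8]
tcp_rot: [180.0, 0.1, -141.5]
contact_force: [-0.3, -0.3, -2.2]
grip_width: 14.7
```

Run:
```python
from h import *
plan([((627,488,114),Rt(218.6))]); snap('top','t1.png');s=readout.get_state(); print(s['joint_pos'])
```

```text
at [628.2 487.1 109.8] [ 1.800e+02  1.000e-01 -1.415e+02] t 4.6 g 14.7
[0.007, 0.029, -0.084, 0.007, 0.022, -0.009] rows>= 1
[-34.34805748  56.11348313 -12.63826026  63.89960747  11.93998795
  60.98498029  81.26265466]
```

carry_out(
  rows=[
    [0.08,0,-0.3,0,-1.0,0],
    [0.16,0,-0.55,0,-2.1,0],
    [0.24,0,-0.8,0,-3.1,0],
    [0.27,0,-0.85,0,-3.35,0],
    [0.27,0,-0.85,0,-3.35,0],
  ],
)

```text
t: 5.15
tool_pos: [615.4, 477.2, 154.0]
tcp_rot: [180.0, 20.2, -141.4]
contact_force: [-0.4, -0.1, -1.8]
grip_width: 14.9
```

carry_out(
  rows=[
    [0.1,0,-0.25,0,-1.0,0],
    [0.2,0,-0.5,0,-2.0,0],
    [0.3,0,-0.75,0,-3.0,0],
    [0.37,0,-0.91,0,-3.67,0],
    [0.37,0,-0.91,0,-3.67,0],
  ],
)

```text
t: 5.65
tool_pos: [604.7, 442.9, 169.5]
tcp_rot: [-176.6, 30.6, -141.7]
contact_force: [-0.5, -0.2, -1.8]
grip_width: 15.0
```

carry_out(
  rows=[
    [0.11,0,-0.25,0,-1.0,0],
    [0.22,0,-0.5,0,-2.0,0],
    [0.33,0,-0.75,0,-3.0,0],
    [0.43,0,-1.0,0,-3.83,0],
    [0.43,0,-1.0,0,-3.83,0],
  ],
)

```text
t: 6.15
tool_pos: [576.2, 412.4, 193.5]
tcp_rot: [-172.3, 44.1, -139.6]
contact_force: [0.3, -1.4, -4.2]
grip_width: 14.8
```

carry_out(
  rows=[
    [0,0,0,0,0,0],
    [0,0,0,0,0,0],
    [0,0,0,0,0,0],
    [0,0,0,0,0,0],
  ],
)

```text
t: 6.55
tool_pos: [577.7, 412.8, 194.1]
tcp_rot: [-172.2, 44.1, -139.7]
contact_force: [-0.3, 0.3, -1.8]
grip_width: 15.1
```

Run:
```python
from h import *
plan([]); a,_=snap('top','t2.png');b,_=snap('scene','s2.png')
cv2.imwrite('pics/v7.png',np.hstack([cv2.resize(a[130:300,150:350],(400,340)),cv2.resize(b[130:300,130:330],(400,340))])[:,:,::-1])
```

```text
at [577.7 412.8 194.1] [-172.2   44.1 -139.7] t 6.55 g 15.1
```

View pics/v7.png

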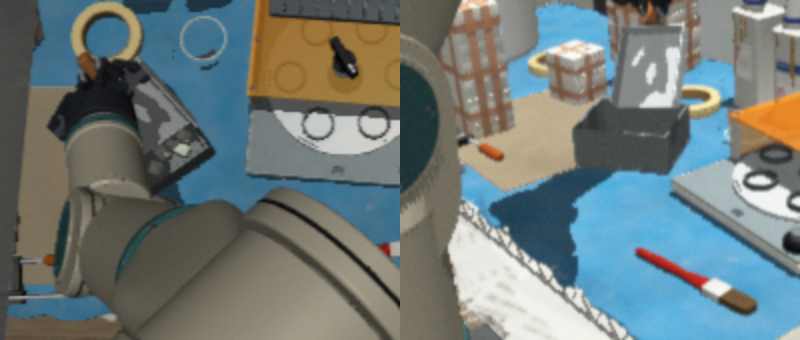

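Run:
```python
from h import *
print(np.round(readout.get_state()['joint_pos'],1))
a=cv2.imread('pics/t2.png');b=cv2.imread('pics/s2.png')
cv2.imwrite('pics/v8.png',np.hstack([cv2.resize(a[150:230,180:270],(400,356),interpolation=3),cv2.resize(b[135:225,205:295],(400,356),interpolation=3)]))
```

```text
[-22.3  37.4 -29.4 122.2 131.4  33.1 -37.9]
```

View pics/v8.png

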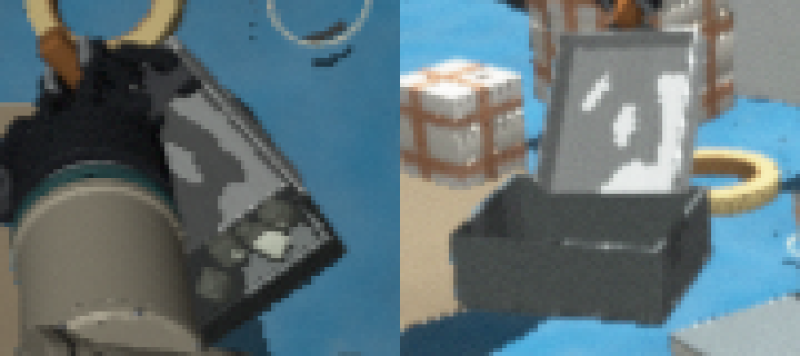

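Run:
```python
from h import *
plan([((605,455,190),Rt(218.6,-30,128.5)),((615,477,160),Rt(218.6,-15,128.5)),((610,473,125),Rt(218.6))])
```

```text
at [577.  412.9 194. ] [-172.2   44.1 -139.7] t 6.65 g 15.1
[-0.643, 0.376, 0.689, -1.102, 2.366, 0.07] rows>= 2
[-0.073, 0.22, 0.735, -0.004, 2.5, 0.0] rows>= 2
[0.305, 0.0, 0.643, -0.004, 2.5, 0.0] rows>= 2
```

carry_out(
  rows=[
    [-0.2,0.12,0.2,-0.35,0.7,0],
    [-0.4,0.25,0.4,-0.7,1.5,0],
    [-0.64,0.38,0.69,-1.1,2.37,0.07],
    [-0.64,0.38,0.69,-1.1,2.37,0.07],
    [-0.64,0.38,0.69,-1.1,2.37,0.07],
  ],
)

```text
t: 7.15
tool_pos: [605.3, 439.2, 187.3]
tcp_rot: [-176.9, 31.7, -141.2]
contact_force: [-0.7, 0.3, -1.2]
grip_width: 14.9
```

Run:
```python
from h import *
print(np.round(readout.get_state()['joint_pos'],1))
plan([((615,477,160),Rt(218.6,-15,128.5)),((610,473,125),Rt(218.6))])
```

```text
[-24.3  37.9 -24.  105.8  72.7  18.9  21.9]
at [605.3 439.2 187.3] [-176.9   31.7 -141.2] t 7.15 g 14.9
[-0.244, 0.51, 0.767, -0.498, 2.776, -0.051] rows>= 2
[0.305, 0.0, 0.643, -0.004, 2.5, 0.0] rows>= 2
```

carry_out(
  rows=[
    [-0.08,0.17,0.25,-0.16,0.9,0],
    [-0.16,0.34,0.5,-0.33,1.8,0],
    [-0.24,0.51,0.77,-0.5,2.78,-0.05],
    [-0.24,0.51,0.77,-0.5,2.78,-0.05],
    [-0.24,0.51,0.77,-0.5,2.78,-0.05],
  ],
)

```text
t: 7.65
tool_pos: [615.2, 476.9, 158.2]
tcp_rot: [180.0, 14.9, -141.5]
contact_force: [0.1, -0.6, -2.2]
grip_width: 15.0
```

carry_out(
  rows=[
    [0.1,0,0.2,0,0.8,0],
    [0.2,0,0.4,0,1.6,0],
    [0.3,0,0.64,0,2.5,0],
    [0.3,0,0.64,0,2.5,0],
    [0.3,0,0.64,0,2.5,0],
  ],
)

```text
t: 8.15
tool_pos: [609.6, 473.0, 123.6]
tcp_rot: [-179.9, 0.0, -141.4]
contact_force: [-0.7, 1.6, -0.8]
grip_width: 14.7
```

Run:
```python
from h import *
print(np.round(readout.get_state()['joint_pos'],1))
plan([((515,410,125),Rt(218.6)),((400,345,120),Rt(218.6)),((400,345,17),Rt(218.6))])
```

```text
[-21.8  58.2 -42.   68.   38.2  67.2  64.5]
at [609.6 473.  123.6] [-179.9    0.  -141.4] t 8.15 g 14.7
[2.266, 0.195, -0.03, -0.013, 0.003, 0.0] rows>= 3
[2.609, 0.419, 0.1, 0.0, 0.0, 0.0] rows>= 3
[0.0, -0.0, 2.06, 0.0, 0.0, 0.0] rows>= 3
```

carry_out(
  rows=[
    [0.6,0.05,0,0,0,0],
    [1.2,0.1,0,0,0,0],
    [1.8,0.15,0,0,0,0],
    [2.27,0.2,0,0,0,0],
    [2.27,0.2,0,0,0,0],
  ],
)

```text
t: 8.65
tool_pos: [511.5, 407.5, 125.4]
tcp_rot: [-179.8, 0.0, -141.2]
contact_force: [0.5, 0.1, -1.8]
grip_width: 14.7
```

carry_out(
  rows=[
    [0.6,0.1,0,0,0,0],
    [1.3,0.2,0,0,0,0],
    [2.0,0.3,0,0,0,0],
    [2.61,0.42,0.1,0,0,0],
    [2.61,0.42,0.1,0,0,0],
  ],
)

```text
t: 9.15
tool_pos: [392.9, 339.1, 121.1]
tcp_rot: [-179.6, -0.1, -141.0]
contact_force: [-0.4, 0.2, -1.3]
grip_width: 15.1
```

carry_out(
  rows=[
    [0,0,0.5,0,0,0],
    [0,0,1.0,0,0,0],
    [0,0,1.5,0,0,0],
    [0,0,1.8,0,0,0],
    [0,0,1.8,0,0,0],
  ],
)

```text
t: 9.65
tool_pos: [393.1, 338.2, 30.4]
tcp_rot: [-179.6, -0.1, -141.0]
contact_force: [-0.7, 0.5, -2.0]
grip_width: 14.8
```

Run:
```python
from h import *
plan([((400,345,14.2),Rt(218.6)),((400,345,130),Rt(218.6)),((525,225,215),Rt(200)),((603,105,235),Rt(205))])
print(np.round(readout.get_state()['joint_pos'],1))
```

```text
at [393.1 338.2  30.4] [-1.796e+02 -1.000e-01 -1.410e+02] t 9.65 g 14.8
[-0.193, 0.022, 0.323, -0.065, -0.023, 0.068] rows>= 1
[-0.0, 0.0, -2.316, 0.0, 0.0, 0.0] rows>= 3
[-0.456, -3.435, -1.7, 0.0, -0.0, 3.1] rows>= 4
[-0.645, -2.789, -0.4, 0.0, 0.0, -0.833] rows>= 3
[-22.2  48.1 -33.8 115.4  51.   32.7  36.5]
```

carry_out(
  rows=[
    [0,0,0.16,-0.06,0,0],
    [0,0,0.33,-0.06,0,0],
    [0,0,0.33,-0.06,0,0],
  ],
)

```text
t: 9.95
tool_pos: [393.8, 338.3, 13.9]
tcp_rot: [-180.0, -0.1, -141.0]
contact_force: [0.5, 0.2, -1.6]
grip_width: 14.9
```

carry_out(
  rows=[
    [0,0,0,0,0,0],
    [0,0,0,0,0,0],
    [0,0,0,0,0,0],
    [0,0,-0.1,0,0,0],
  ],
  claw=50,
)

```text
t: 10.35
tool_pos: [393.5, 338.0, 18.8]
tcp_rot: [-180.0, -0.1, -141.0]
contact_force: [-0.2, 0.3, -0.7]
grip_width: 50.0
```

carry_out(
  rows=[
    [0,0,-0.5,0,0,0],
    [0,0,-1.1,0,0,0],
    [0,0,-1.8,0,0,0],
    [0,0,-2.3,0,0,0],
    [0,0,-2.3,0,0,0],
  ],
)

```text
t: 10.85
tool_pos: [395.0, 340.1, 137.4]
tcp_rot: [-180.0, 0.2, -141.0]
contact_force: [0.3, 0.4, 0.0]
grip_width: 50.0
```

carry_out(
  rows=[
    [-0.46,-3.43,-1.7,0,0,3.1],
    [-0.46,-3.43,-1.7,0,0,3.1],
    [-0.46,-3.43,-1.7,0,0,3.1],
    [-0.46,-3.43,-1.7,0,0,3.1],
    [-0.46,-3.43,-1.7,0,0,3.1],
  ],
)

```text
t: 11.35
tool_pos: [526.2, 215.8, 223.8]
tcp_rot: [-179.9, 0.5, -160.2]
contact_force: [0.4, 0.1, 0.1]
grip_width: 50.2
```

Run:
```python
from h import *
plan([((560,108,260),Rt(176))])
print(np.round(readout.get_state()['joint_pos'],1))
```

```text
at [526.2 215.8 223.8] [-179.9    0.5 -160.2] t 11.35 g 50.2
[0.087, -2.258, -0.72, -0.001, 0.086, 3.963] rows>= 3
[  2.7  35.4 -44.5 100.4  29.6  56.   56.4]
```

carry_out(
  rows=[
    [0.09,-2.26,-0.72,0,0,3.96],
    [0.09,-2.26,-0.72,0,0,3.96],
    [0.09,-2.26,-0.72,0,0,3.96],
    [0.09,-2.26,-0.72,0,0,3.96],
    [0.09,-2.26,-0.72,0,0,3.96],
  ],
)

```text
t: 11.85
tool_pos: [559.1, 108.1, 259.4]
tcp_rot: [179.9, 0.4, 176.1]
contact_force: [0.6, 0.7, -0.1]
grip_width: 50.3
```

carry_out(
  rows=[
    [0,0,0,0,0,0],
    [0,0,0,0,0,0],
  ],
)

```text
t: 12.05
tool_pos: [558.0, 109.9, 258.8]
tcp_rot: [179.9, 0.3, 176.3]
contact_force: [-0.1, 0.2, -0.5]
grip_width: 50.2
```

Run:
```python
from h import *
plan([]); im,c=snap('wrist','w2.png'); np.save('w2.npy',c['world_from_camera'])
cv2.imwrite('pics/w2b.png',cv2.resize(im,(800,500),interpolation=3)[:,:,::-1])
```

```text
at [558.  109.9 258.8] [179.9   0.3 176.3] t 12.05 g 50.2
```

View pics/w2b.png

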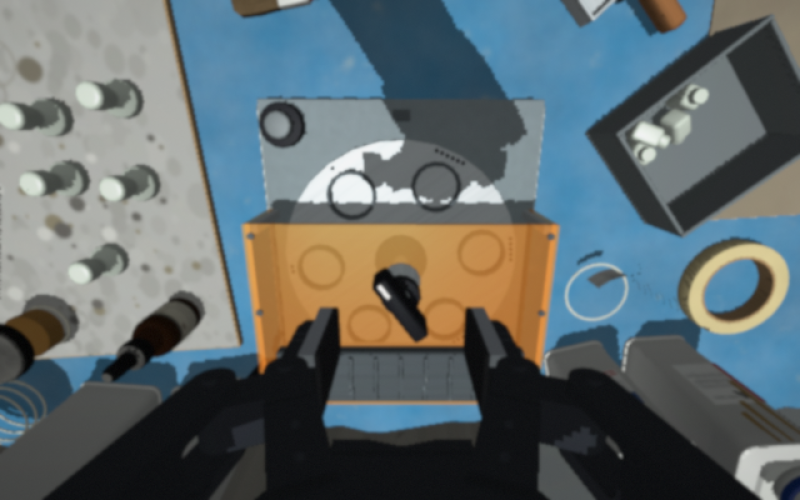

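Run:
```python
from h import *
c=calibration('wrist'); c['world_from_camera']=np.load('w2.npy')
P=lambda u,v,z:onz(c,u/1.25,v/1.25,z)
for n,q in dict(n1=(352,194,41),n6=(436,187,41),n2=(322,267,41),n5=(481,252,41),n3=(369,325,41),n4=(447,318,41),bar1=(382,272,152),bar2=(421,335,152),rfl=(244,224,91.5),rfr=(559,224,91.5),bl=(258,99,25),br=(544,99,25),btn=(279,123,40),c1=(90,95,50),c2=(14,117,50),c3=(33,183,50),c4=(112,188,50),c5=(81,271,50)).items(): print(n,np.round(P(*q),1))
im=cv2.imread('pics/w2.png')
g=cv2.cvtColor(im,6); 
for (u,v) in [(352,193),(436,187)]:
    u,v=int(u/1.25),int(v/1.25); m=(g[v-24:v+25,u-24:u+25]<75).astype('uint8')
    cs,_=cv2.findContours(m,0,2); k=max(cs,key=cv2.contourArea); e=cv2.fitEllipse(k); 
    print(e, np.round(onz(c,e[0][0]+u-24,e[0][1]+v-24,39),1))
```

```text
n1 [536.5  65.3  41. ]
n6 [535.  143.6  41. ]
n2 [606.5  28.4  41. ]
n5 [601. 185.  41.]
n3 [673.1  69.   41. ]
n4 [670.2 149.9  41. ]
bar1 [574.3  95.4 152. ]
bar2 [624.5 119.7 152. ]
rfl [547.7 -18.5  91.5]
rfr [564.3 238.9  91.5]
bl [447.8 -12.9  25. ]
br [464.2 245.5  25. ]
btn [470.    7.2  40. ]
c1 [ 438.1 -144.8   50. ]
c2 [ 451.1 -214.8   50. ]
c3 [ 507.  -218.2   50. ]
c4 [ 515.9 -148.8   50. ]
c5 [ 592.5 -201.5   50. ]
((24.62641716003418, 18.056808471679688), (42.534568786621094, 51.99123001098633), 7.944225311279297) [528.6  65.9  39. ]
((24.606325149536133, 22.811445236206055), (34.539581298828125, 36.70327377319336), 80.44914245605469) [533.2 143.6  39. ]
```

Run:
```python
from h import *
plan([((604,107,190),Rt(211)),((604,107,123),Rt(211)),((604,107,123),Rt(176.35)),((604,107,200),Rt(176.35))])
```

```text
at [558.3 109.6 258.9] [179.9   0.4 176.2] t 12.1 g 49.8
[-0.908, 0.005, 1.383, 0.002, 0.064, -5.792] rows>= 5
[0.0, -0.0, 1.34, 0.0, 0.0, 0.0] rows>= 2
[0.0, 0.0, 0.0, 0.0, -0.0, 5.775] rows>= 5
[0.0, 0.0, -1.54, 0.0, 0.0, 0.0] rows>= 2
```

carry_out(
  rows=[
    [-0.91,0,1.38,0,0.06,-5.79],
    [-0.91,0,1.38,0,0.06,-5.79],
    [-0.91,0,1.38,0,0.06,-5.79],
    [-0.91,0,1.38,0,0.06,-5.79],
    [-0.91,0,1.38,0,0.06,-5.79],
  ],
  claw=45,
)

```text
t: 12.6
tool_pos: [603.7, 107.7, 189.3]
tcp_rot: [179.9, -0.0, -148.9]
contact_force: [-0.2, 0.2, 0.2]
grip_width: 44.9
```

carry_out(
  rows=[
    [0,0,0,0,0,0],
    [0,0,0,0,0,0],
  ],
)

```text
t: 12.8
tool_pos: [603.5, 108.1, 189.4]
tcp_rot: [179.9, -0.0, -149.0]
contact_force: [-0.4, 0.2, 0.3]
grip_width: 45.0
```

Run:
```python
from h import *
plan([((604,107,123),Rt(211)),((604,107,123),Rt(176.35)),((604,107,200),Rt(176.35))])
```

```text
at [603.5 108.1 189.4] [ 179.9   -0.  -149. ] t 12.8 g 45.0
[0.003, -0.027, 1.328, 0.018, -0.001, 0.006] rows>= 2
[0.0, 0.0, 0.0, 0.0, -0.0, 5.775] rows>= 5
[0.0, 0.0, -1.54, 0.0, 0.0, 0.0] rows>= 2
```

carry_out(
  rows=[
    [0,0,0.5,0,0,0],
    [0,-0.02,1.0,0,0,0],
    [0,-0.02,1.33,0,0,0],
    [0,-0.02,1.33,0,0,0],
  ],
)

```text
t: 13.2
tool_pos: [602.5, 106.7, 120.9]
tcp_rot: [179.9, -0.2, -149.0]
contact_force: [0.1, 0.3, -0.1]
grip_width: 45.1
```

carry_out(
  rows=[
    [0,0,0,0,0,0],
    [0,0,0,0,0,0],
    [0,0,0,0,0,0],
    [0,0,0,0,0,0],
    [0,0,0,0,0,0],
  ],
  claw=0,
)

```text
t: 13.7
tool_pos: [604.4, 105.2, 122.5]
tcp_rot: [-179.9, -0.1, -149.1]
contact_force: [1.9, -5.2, 5.0]
grip_width: 27.5
```

carry_out(
  rows=[
    [0,0,0,0,0,1.1],
    [0,0,0,0,0,2.2],
    [0,0,0,0,0,3.3],
    [0,0,0,0,0,4.4],
    [0,0,0,0,0,5.5],
  ],
)

```text
t: 14.2
tool_pos: [604.1, 106.1, 122.7]
tcp_rot: [-180.0, -0.1, 177.7]
contact_force: [1.4, 0.5, -2.8]
grip_width: 27.7
```

Run:
```python
from h import *
plan([((604,107,124),Rt(176.35))]);print(np.round(readout.get_state()['ft_torque'],2))
```

```text
at [604.1 106.1 122.7] [-1.800e+02 -1.000e-01  1.777e+02] t 14.2 g 27.7
[0.003, 0.018, -0.027, -0.006, -0.009, 0.222] rows>= 1
[-0.21 -0.17  0.07]
```

carry_out(
  rows=[
    [0,0,0,0,0,0],
    [0,0,0,0,0,0],
    [0,0,0,0,0,0],
  ],
  claw=50,
)

```text
t: 14.5
tool_pos: [604.1, 106.9, 123.1]
tcp_rot: [180.0, -0.0, 177.8]
contact_force: [-0.3, 1.4, -0.1]
grip_width: 49.8
```

carry_out(
  rows=[
    [0,0,-0.7,0,0,0.1],
    [0,0,-1.4,0,0,0.22],
    [0,0,-1.4,0,0,0.22],
    [0,0,-1.4,0,0,0.22],
  ],
)

```text
t: 14.9
tool_pos: [604.6, 107.1, 193.9]
tcp_rot: [179.9, 0.1, 176.5]
contact_force: [-0.3, 0.7, -1.3]
grip_width: 50.0
```

Run:
```python
from h import *
plan([((604,107,131),Rt(176.35))]); im,c=snap('wrist','w3.png'); np.save('w3.npy',c['world_from_camera'])
cv2.imwrite('pics/w3b.png',cv2.resize(im[:,120:520],(600,600),interpolation=3)[:,:,::-1])
```

```text
at [604.6 107.1 193.9] [1.799e+02 1.000e-01 1.765e+02] t 14.9 g 50.0
[0.012, -0.005, 1.259, 0.011, 0.01, 0.032] rows>= 2
```

View pics/w3b.png

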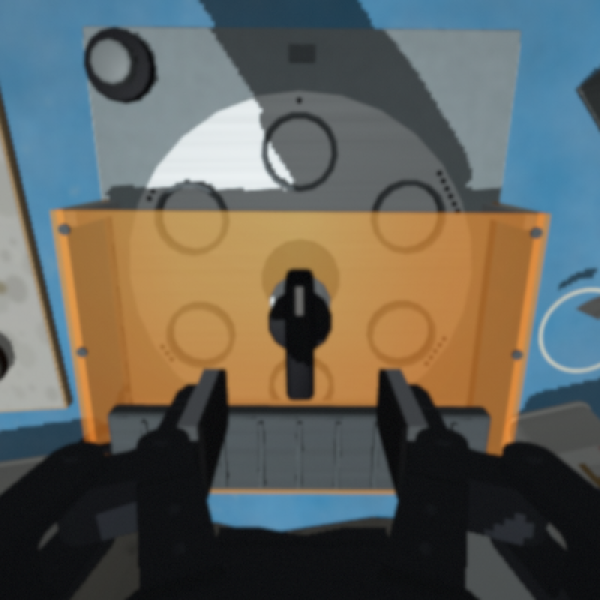

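Run:
```python
from h import *
c=calibration('wrist'); c['world_from_camera']=np.load('w3.npy')
P=lambda u,v,z:np.round(onz(c,u/1.5+120,v/1.5,z),1)
print('nest1',P(300,151,41),'n2',P(191,217,41),'n6',P(409,216,41),'n3',P(201,334,41),'n5',P(402,332,41),'bar',P(300,272,152),P(300,396,152),'dot',P(299,100,32))
print('roof',P(51,211,91.5),P(551,213,91.5),'base',P(83,27,25),P(520,31,25),'btn',P(108,61,45))
plan([((560,-80,215),Rt(176.35)),((515,-150,190),Rt(176.35))])
```

```text
nest1 [525.5 110.6  41. ] n2 [560.9  39.7  41. ] n6 [568.4 176.7  41. ] n3 [639.6  36.3  41. ] n5 [646.3 172.7  41. ] bar [573.7 108.  152. ] [629.9 104.6 152. ] dot [496.1 111.7  32. ]
roof [548.1 -20.2  91.5] [564.5 239.2  91.5] base [447.9 -13.5  25. ] [465.3 245.1  25. ] btn [470.8   5.2  45. ]
at [603.8 106.7 192.8] [ 1.800e+02 -1.000e-01  1.765e+02] t 14.95 g 50.0
[0.649, -3.78, -0.444, 0.003, -0.01, 0.029] rows>= 4
[0.809, -1.454, 0.5, 0.0, 0.0, 0.0] rows>= 2
```

carry_out(
  rows=[
    [0.65,-3.78,-0.44,0,0,0],
    [0.65,-3.78,-0.44,0,0,0],
    [0.65,-3.78,-0.44,0,0,0],
    [0.65,-3.78,-0.44,0,0,0],
    [0.65,-3.78,-0.44,0,0,0],
  ],
  claw=45,
)

```text
t: 15.45
tool_pos: [557.4, -89.1, 213.1]
tcp_rot: [-179.7, -0.3, 175.9]
contact_force: [-0.2, 0.3, -0.6]
grip_width: 44.8
```

carry_out(
  rows=[
    [0.8,-1.5,0.2,0,0,0],
    [0.8,-1.5,0.2,0,0,0],
    [0.8,-1.5,0.2,0,0,0],
    [0.8,-1.5,0.2,0,0,0],
  ],
)

```text
t: 15.85
tool_pos: [511.0, -161.7, 202.5]
tcp_rot: [-179.8, -0.4, 175.8]
contact_force: [0.6, 1.0, 0.3]
grip_width: 45.1
```

Run:
```python
from h import *
plan([]); im,c=snap('wrist','w4.png'); np.save('w4.npy',c['world_from_camera'])
cv2.imwrite('pics/w4b.png',cv2.resize(im,(800,500),interpolation=3)[:,:,::-1])
g=cv2.cvtColor(im,cv2.COLOR_RGB2GRAY)
for n,p in dict(c1=(438,-143),c2=(451,-213),c3=(508,-215),c4=(516,-147),c5=(592,-200)).items():
    print(n,np.round(proj(c,(*p,50))))
```

```text
at [ 511.  -161.7  202.5] [-179.8   -0.4  175.8] t 15.85 g 45.1
c1 [337. 108.]
c2 [263. 128.]
c3 [268. 188.]
c4 [337. 191.]
c5 [292. 263.]
```

View pics/w4b.png

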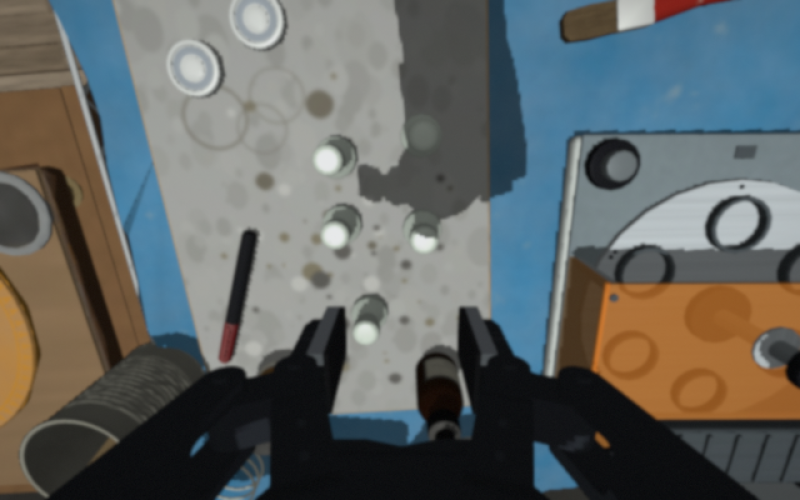

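Run:
```python
from h import *
plan([((514.5,-145.5,105),Rt(176.35)),((514.5,-145.5,31),Rt(176.35)),((514.5,-145.5,125),Rt(176.35)),((520,0,125),Rt(176.35)),((524.5,111,125),Rt(176.35))])
```

```text
at [ 512.  -160.2  203. ] [-179.8   -0.4  175.9] t 15.9 g 44.9
[-0.041, 0.305, 1.958, -0.034, -0.06, -0.07] rows>= 2
[0.0, -0.0, 1.48, 0.0, 0.0, 0.0] rows>= 2
[0.0, 0.0, -1.88, 0.0, 0.0, 0.0] rows>= 2
[0.075, 2.911, 0.0, 0.0, 0.0, 0.0] rows>= 3
[0.052, 2.221, 0.0, 0.0, 0.0, 0.0] rows>= 3
```

carry_out(
  rows=[
    [-0.04,0.3,1,0,0,0],
    [-0.04,0.3,1.95,-0.03,-0.06,-0.07],
    [-0.04,0.3,1.95,-0.03,-0.06,-0.07],
    [-0.04,0.3,1.95,-0.03,-0.06,-0.07],
    [-0.04,0.3,1.95,-0.03,-0.06,-0.07],
  ],
)

```text
t: 16.4
tool_pos: [516.5, -145.1, 107.5]
tcp_rot: [-180.0, 0.2, 176.4]
contact_force: [0.6, 0.2, -0.3]
grip_width: 45.0
```

Run:
```python
from h import *
plan([((514.5,-145.5,31),Rt(176.35)),((514.5,-145.5,125),Rt(176.35)),((520,0,125),Rt(176.35)),((524.5,111,125),Rt(176.35))])
im,c=snap('wrist','w5.png'); cv2.imwrite('pics/w5b.png',im[120:400,180:460,::-1]); print(proj(c,(514.5,-145.5,50)))
```

```text
at [ 516.5 -145.1  107.5] [-180.     0.2  176.4] t 16.4 g 45.0
[0.046, -0.01, 1.53, -0.005, 0.036, 0.01] rows>= 2
[0.0, 0.0, -1.88, 0.0, 0.0, 0.0] rows>= 2
[0.075, 2.911, 0.0, 0.0, 0.0, 0.0] rows>= 3
[0.052, 2.221, 0.0, 0.0, 0.0, 0.0] rows>= 3
(np.float64(320.86262431575267), np.float64(216.82341451278842))
```

View pics/w5b.png

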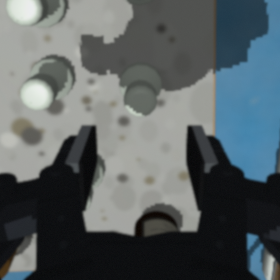

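carry_out(
  rows=[
    [0.04,0,0.5,0,0,0],
    [0.04,0,1,0,0,0],
    [0.04,0,1.5,0,0,0],
    [0.04,0,1.5,0,0,0],
  ],
)

```text
t: 16.85
tool_pos: [514.5, -145.7, 32.4]
tcp_rot: [-179.9, 0.2, 176.4]
contact_force: [-1.2, 0.0, -0.6]
grip_width: 44.9
```

carry_out(
  rows=[
    [0,0,0,0,0,0],
    [0,0,0,0,0,0],
    [0,0,0,0,0,0],
    [0,0,0,0,0,0],
  ],
  claw=0,
)

```text
t: 17.25
tool_pos: [516.0, -145.9, 34.4]
tcp_rot: [-179.9, 0.4, 176.3]
contact_force: [-0.4, 0.8, 7.3]
grip_width: 21.1
```

carry_out(
  rows=[
    [0,0,-0.5,0,0,0],
    [0,0,-1.2,0,0,0],
    [0,0,-1.9,0,0,0],
    [0,0,-1.9,0,0,0],
  ],
)

```text
t: 17.65
tool_pos: [518.8, -146.0, 134.6]
tcp_rot: [-179.8, 0.9, 176.3]
contact_force: [0.4, 0.4, -0.2]
grip_width: 20.7
```

carry_out(
  rows=[
    [0,0.6,0,0,0,0],
    [0,1.3,0,0,0,0],
    [0.05,2.1,0,0,0,0],
    [0.08,2.9,0,0,0,0],
    [0.08,2.9,0,0,0,0],
  ],
)

```text
t: 18.15
tool_pos: [524.6, 6.5, 135.0]
tcp_rot: [179.9, 1.1, 176.9]
contact_force: [0.0, -0.1, -0.6]
grip_width: 21.0
```

carry_out(
  rows=[
    [0,0.7,0,0,0,0],
    [0,1.4,0,0,0,0],
    [0.05,2,0,0,0,0],
    [0.05,2.2,0,0,0,0],
    [0.05,2.2,0,0,0,0],
  ],
)

```text
t: 18.65
tool_pos: [528.0, 117.6, 135.3]
tcp_rot: [179.9, 1.1, 177.0]
contact_force: [0.6, 0.6, 0.7]
grip_width: 20.8
```

carry_out(
  rows=[
    [0,0,0,0,0,0],
    [0,0,0,0,0,0],
  ],
)

```text
t: 18.85
tool_pos: [528.1, 115.3, 135.1]
tcp_rot: [180.0, 1.1, 176.9]
contact_force: [-0.2, -0.0, -1.3]
grip_width: 20.9
```

Run:
```python
from h import *
plan([((524.5,111,72),Rt(176.35)),((524.5,111,52.5),Rt(176.35))])
im,c=snap('wrist','w6.png'); cv2.imwrite('pics/w6b.png',cv2.resize(im[60:340,180:460],(560,560))[:,:,::-1]); print(proj(c,(524.5,111,41)))
```

```text
at [528.1 115.3 135.1] [180.    1.1 176.9] t 18.85 g 20.9
[0.09, -0.091, 1.26, 0.003, 0.177, 0.089] rows>= 2
[0.0, -0.0, 0.39, 0.0, 0.0, 0.0] rows>= 1
(np.float64(315.9096955898073), np.float64(197.64685015933313))
```

Run:
```python
from h import *
plan([((525,111,75),Rt(176.35)),((525,111,55.5),Rt(176.35))])
```

```text
at [528.1 115.5 135.1] [180.    1.1 176.9] t 18.9 g 20.8
[0.08, -0.093, 1.201, 0.006, 0.178, 0.088] rows>= 2
[0.0, -0.0, 0.39, 0.0, 0.0, 0.0] rows>= 1
```

carry_out(
  rows=[
    [0.05,-0.05,0.5,0,0.1,0.05],
    [0.07,-0.09,1.0,0,0.18,0.09],
    [0.07,-0.09,1.2,0,0.18,0.09],
    [0.07,-0.09,1.2,0,0.18,0.09],
    [0.07,-0.09,1.2,0,0.18,0.09],
  ],
)

```text
t: 19.4
tool_pos: [525.9, 111.2, 75.6]
tcp_rot: [179.9, 0.0, 176.3]
contact_force: [-0.0, 0.5, -0.4]
grip_width: 21.3
```

Run:
```python
from h import *
plan([((525,111,55.5),Rt(176.35))])
im,c=snap('wrist','w7.png'); cv2.imwrite('pics/w7b.png',cv2.resize(im[60:340,180:460],(560,560))[:,:,::-1]); print((np.array(proj(c,(524.5,111,41)))-[180,60])*2)
```

```text
at [525.9 111.2  75.6] [179.9   0.  176.3] t 19.4 g 21.3
[0.018, -0.006, 0.402, 0.01, 0.005, -0.003] rows>= 1
[282.27700179 341.80097619]
```

View pics/w7b.png

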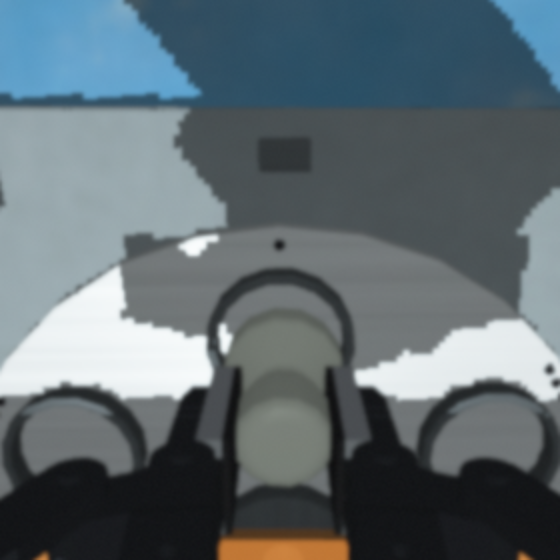

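carry_out(
  rows=[
    [0.02,0,0.15,0,0,0],
    [0.02,0,0.3,0,0,0],
    [0.02,0,0.4,0,0,0],
    [0.02,0,0.4,0,0,0],
  ],
)

```text
t: 19.85
tool_pos: [525.0, 111.6, 55.6]
tcp_rot: [179.9, 0.1, 176.4]
contact_force: [0.7, 0.5, -0.0]
grip_width: 20.8
```

Run:
```python
from h import *
c=calibration('wrist');c2=c;print((np.array(proj(c,(524,111,41)))))
plan([])
```

```text
[320.43882204 245.59924105]
at [525.  111.6  55.6] [1.799e+02 1.000e-01 1.764e+02] t 19.85 g 20.8
```

carry_out(
  rows=[
    [0,0,0.05,0,0,0],
    [0,0,0.05,0,0,0],
  ],
)

```text
t: 20.05
tool_pos: [525.2, 112.4, 55.3]
tcp_rot: [180.0, 0.2, 176.4]
contact_force: [-6.0, -0.6, 23.1]
grip_width: 20.8
```

carry_out(
  rows=[
    [0,0,0,0,0,0],
    [0,0,0,0,0,0],
    [0,0,0,0,0,0],
  ],
  claw=42,
)

```text
t: 20.35
tool_pos: [525.1, 112.4, 55.0]
tcp_rot: [180.0, 0.1, 176.4]
contact_force: [-0.3, 0.6, 0.2]
grip_width: 41.7
```

carry_out(
  rows=[
    [0,0,-0.4,0,0,0],
    [0,0,-1.0,0,0,0],
    [0,0,-1.9,0,0,0],
    [0,0,-2.6,0,0,0],
    [0,0,-2.6,0,0,0],
  ],
)

```text
t: 20.85
tool_pos: [527.6, 113.6, 189.0]
tcp_rot: [179.8, 0.6, 176.4]
contact_force: [0.7, 0.7, 0.5]
grip_width: 42.0
```

carry_out(
  rows=[
    [-0.8,0,0,0,0,0],
    [-1.58,0,0,0,0,0],
    [-1.58,0,0,0,0,0],
    [-1.58,0,0,0,0,0],
  ],
)

```text
t: 21.25
tool_pos: [606.0, 108.1, 188.1]
tcp_rot: [179.8, 0.4, 176.3]
contact_force: [-0.1, 0.0, 1.1]
grip_width: 41.8
```

Run:
```python
from h import *
plan([((603.8,106.4,130),Rt(176.35)),((603.8,106.4,130),Rt(116.35))])
im,c=snap('wrist','w8.png'); cv2.imwrite('pics/w8b.png',cv2.resize(im[0:400,120:520],(600,600))[:,:,::-1])
```

```text
at [606.  108.1 188.1] [179.8   0.4 176.3] t 21.25 g 41.8
[0.05, -0.041, 1.161, 0.03, 0.073, -0.008] rows>= 2
[0.0, 0.0, 0.0, 0.0, -0.0, 10.0] rows>= 7
```

View pics/w8b.png

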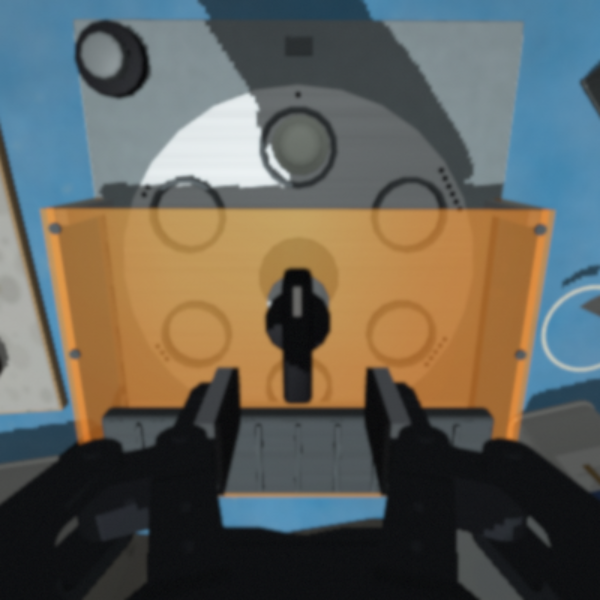

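carry_out(
  rows=[
    [0.05,-0.04,0.5,0.03,0.07,0],
    [0.05,-0.04,1.15,0.03,0.07,0],
    [0.05,-0.04,1.15,0.03,0.07,0],
    [0.05,-0.04,1.15,0.03,0.07,0],
  ],
)

```text
t: 21.7
tool_pos: [601.9, 107.1, 130.8]
tcp_rot: [-180.0, -0.1, 176.4]
contact_force: [0.2, -0.1, -0.1]
grip_width: 41.8
```

carry_out(
  rows=[
    [0,0,0,0,0,0],
    [0,0,0,0,0,0],
    [0,0,0,0,0,0],
    [0,0,0,0,0,0],
    [0,0,0,0,0,0],
  ],
  claw=0,
)

```text
t: 22.2
tool_pos: [602.4, 106.3, 132.7]
tcp_rot: [-179.9, 0.0, 176.4]
contact_force: [-0.7, -1.9, 5.4]
grip_width: 11.9
```

Run:
```python
from h import *
plan([((603.8,106.4,130),Rt(116.35))])
```

```text
at [602.4 106.3 132.7] [-179.9    0.   176.4] t 22.2 g 11.9
[-0.027, 0.004, 0.053, -0.014, 0.009, 10.008] rows>= 7
```

carry_out(
  rows=[
    [0,0,0,0,0,1],
    [0,0,0,0,0,2.2],
    [0,0,0,0,0,3.4],
    [0,0,0,0,0,4.6],
    [0,0,0,0,0,5],
  ],
)

```text
t: 22.7
tool_pos: [603.0, 108.0, 132.7]
tcp_rot: [179.9, 0.1, 146.3]
contact_force: [2.9, 3.1, -11.1]
grip_width: 11.9
```

carry_out(
  rows=[
    [0,0,0,0,0,1.3],
    [0,0,0,0,0,2.6],
    [0,0,0,0,0,3.9],
    [0,0,0,0,0,5],
    [0,0,0,0,0,5],
  ],
)

```text
t: 23.2
tool_pos: [604.4, 109.3, 132.7]
tcp_rot: [179.7, -0.0, 116.2]
contact_force: [5.1, 3.0, -10.1]
grip_width: 11.4
```

Run:
```python
from h import *
plan([((603.8,106.4,130),Rt(116.35))])
```

```text
at [604.4 109.3 132.7] [179.7  -0.  116.2] t 23.2 g 11.4
[-0.047, -0.037, 0.054, 0.056, -0.001, -0.031] rows>= 1
```

```bash
cat >> h.py <<'E'
def head(p,f):
    """find head circle near projected point (x,y,49.5) in wrist picture; return world xy at z=49.5"""
    im,c=snap('wrist',f); u,v=proj(c,(p[0],p[1],49.5)); o,_=ray(c,u,v); r=11.5*foc(c)/np.linalg.norm(np.array([*p,49.5])-o)
    g=cv2.resize(cv2.cvtColor(im,cv2.COLOR_RGB2GRAY),None,fx=4,fy=4,interpolation=cv2.INTER_CUBIC)
    x0,y0=int(u)-45,int(v)-45; w=g[max(y0,0)*4:(y0+90)*4,x0*4:(x0+90)*4]; y0=max(y0,0)
    h=cv2.HoughCircles(cv2.GaussianBlur(w,(0,0),3),cv2.HOUGH_GRADIENT,1.5,12,param1=50,param2=18,minRadius=int(r*3.5),maxRadius=int(r*4.5))
    print('pred',round(u),round(v),'r',round(r,1))
    if h is not None:
        for a,b,q in h[0][:4]: print('circle',np.round([a/4+x0,b/4+y0,q/4],1),np.round(onz(c,a/4+x0,b/4+y0,49.5)[:2],1))
E
python3 - <<'E'
from h import *
plan([((604.4,109.3,195),Rt(116.35)),((530,0,195),Rt(150)),((440,-142,165),Rt(176.35))])
E
```

```text
at [604.4 109.3 132.7] [179.7  -0.  116.2] t 23.2 g 11.4
[-0.0, 0.007, -1.246, 0.056, -0.001, -0.031] rows>= 2
[-1.298, -2.304, -0.0, -0.0, 0.0, -5.608] rows>= 4
[0.139, -3.36, 0.6, 0.0, 0.0, -4.392] rows>= 4
```

carry_out(
  rows=[
    [0,0,0,0,0,0],
    [0,0,0,0,0,0],
    [0,0,0,0,0,0],
  ],
  claw=45,
)

```text
t: 23.5
tool_pos: [604.7, 109.4, 133.6]
tcp_rot: [179.6, 0.0, 116.2]
contact_force: [0.6, -0.5, -0.3]
grip_width: 44.9
```

carry_out(
  rows=[
    [0,0,-0.5,0,0,0],
    [0,0,-1.25,0,0,0],
    [0,0,-1.25,0,0,0],
  ],
)

```text
t: 23.8
tool_pos: [607.5, 110.3, 201.5]
tcp_rot: [179.1, 0.1, 116.2]
contact_force: [0.7, -1.0, 0.3]
grip_width: 45.0
```

carry_out(
  rows=[
    [-1.3,-2.3,0,0,0,-5.6],
    [-1.3,-2.3,0,0,0,-5.6],
    [-1.3,-2.3,0,0,0,-5.6],
    [-1.3,-2.3,0,0,0,-5.6],
    [-1.3,-2.3,0,0,0,-5.6],
  ],
)

```text
t: 24.3
tool_pos: [532.6, -0.1, 200.1]
tcp_rot: [179.3, 0.6, 149.6]
contact_force: [0.4, 0.5, 1.3]
grip_width: 45.2
```

carry_out(
  rows=[
    [0.14,-3.36,0.6,0,0,-4.4],
    [0.14,-3.36,0.6,0,0,-4.4],
    [0.14,-3.36,0.6,0,0,-4.4],
    [0.14,-3.36,0.6,0,0,-4.4],
    [0.14,-3.36,0.6,0,0,-4.4],
  ],
)

```text
t: 24.8
tool_pos: [439.9, -144.2, 167.0]
tcp_rot: [179.7, 0.7, 175.6]
contact_force: [-0.4, -0.7, -0.1]
grip_width: 44.9
```

carry_out(
  rows=[
    [0,0,0,0,0,0],
    [0,0,0,0,0,0],
  ],
)

```text
t: 25.0
tool_pos: [441.1, -143.0, 167.3]
tcp_rot: [179.7, 0.8, 175.6]
contact_force: [0.7, 0.1, -0.4]
grip_width: 44.9
```

Run:
```python
from h import *
head((436.5,-142),'w9.png'); plan([((436.5,-142,80),Rt(176.35)),((436.5,-142,31),Rt(176.35))])
```

```text
pred 322 189 r 13.2
circle [289.3 153.7  13.2] [ 404.2 -166.6]
at [ 441.2 -142.8  167.4] [179.7   0.8 175.6] t 25.05 g 44.6
[0.119, -0.002, 1.746, 0.056, 0.134, -0.118] rows>= 2
[0.0, -0.0, 0.98, 0.0, 0.0, 0.0] rows>= 1
```

Run:
```python
import cv2
a=cv2.imread('pics/w9.png'); cv2.imwrite('pics/w9b.png',cv2.resize(a[0:300,180:480],(600,600),interpolation=3))
```

```text
(no output)
```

View pics/w9b.png

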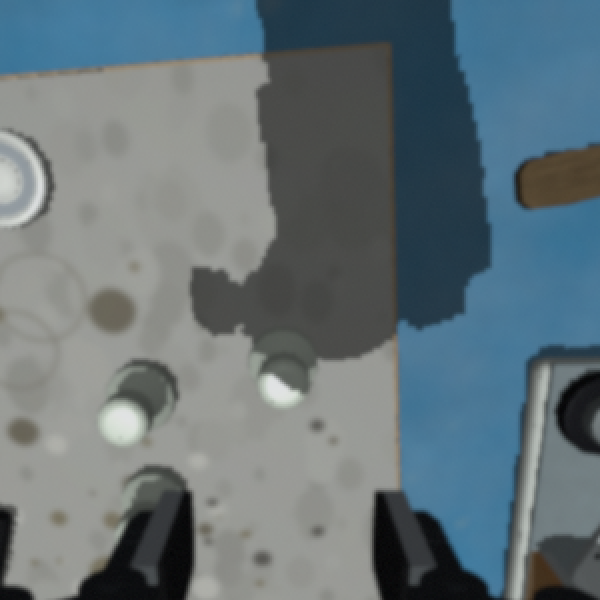

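carry_out(
  rows=[
    [0.06,0,0.8,0.06,0.13,-0.12],
    [0.13,0,1.75,0.06,0.13,-0.12],
    [0.13,0,1.75,0.06,0.13,-0.12],
    [0.13,0,1.75,0.06,0.13,-0.12],
  ],
)

```text
t: 25.45
tool_pos: [436.4, -140.4, 80.1]
tcp_rot: [180.0, -0.0, 176.5]
contact_force: [-0.3, -0.3, -0.2]
grip_width: 45.3
```

Run:
```python
from h import *
print(np.array(onz(calibration('wrist'),320,200,50))); plan([((435.5,-142,31),Rt(176.35))])
```

```text
[ 413.72852727 -140.08476276   50.        ]
at [ 436.4 -140.4   80.1] [180.   -0.  176.5] t 25.45 g 45.3
[0.016, -0.033, 0.981, 0.002, -0.006, 0.024] rows>= 1
```

carry_out(
  rows=[
    [0.02,-0.03,0.5,0,0,0],
    [0.02,-0.03,0.96,0,0,0],
    [0.02,-0.03,0.96,0,0,0],
    [0.02,-0.03,0.96,0,0,0],
  ],
)

```text
t: 25.85
tool_pos: [436.9, -141.8, 33.9]
tcp_rot: [-180.0, 0.1, 176.5]
contact_force: [0.5, -0.1, 0.6]
grip_width: 45.2
```

carry_out(
  rows=[
    [0,0,0,0,0,0],
    [0,0,0,0,0,0],
    [0,0,0,0,0,0],
    [0,0,0,0,0,0],
  ],
  claw=0,
)

```text
t: 26.25
tool_pos: [438.6, -142.0, 36.0]
tcp_rot: [-179.9, 0.4, 176.5]
contact_force: [-1.0, 1.2, 12.5]
grip_width: 20.7
```

carry_out(
  rows=[
    [0,0,-0.5,0,0,0],
    [0,0,-1.2,0,0,0],
    [0,0,-1.9,0,0,0],
    [0,0,-1.9,0,0,0],
  ],
)

```text
t: 26.65
tool_pos: [440.9, -142.4, 135.5]
tcp_rot: [-179.8, 0.9, 176.5]
contact_force: [0.7, 0.2, -0.9]
grip_width: 20.9
```

carry_out(
  rows=[
    [-0.15,0.6,0,0,0,0],
    [-0.3,1.3,0,0,0,0],
    [-0.5,2.1,0,0,0,0],
    [-0.7,2.87,0,0,0,0],
    [-0.7,2.87,0,0,0,0],
  ],
)

```text
t: 27.15
tool_pos: [486.9, 5.6, 136.7]
tcp_rot: [179.9, 1.1, 177.0]
contact_force: [0.6, 0.8, -0.5]
grip_width: 20.4
```

carry_out(
  rows=[
    [-0.2,0.7,0,0,0,0],
    [-0.45,1.4,0,0,0,0],
    [-0.7,2.0,0,0,0,0],
    [-0.76,2.2,0,0,0,0],
    [-0.76,2.2,0,0,0,0],
  ],
)

```text
t: 27.65
tool_pos: [530.7, 114.9, 137.9]
tcp_rot: [179.8, 1.1, 177.1]
contact_force: [0.3, 0.7, 0.8]
grip_width: 20.6
```

carry_out(
  rows=[
    [0,0,0,0,0,0],
    [0,0,0,0,0,0],
  ],
)

```text
t: 27.85
tool_pos: [530.0, 112.7, 137.6]
tcp_rot: [179.9, 1.1, 177.0]
contact_force: [0.7, -0.4, -0.7]
grip_width: 21.2
```

Run:
```python
from h import *
plan([((525,111,76),Rt(176.35))])
im,c=snap('wrist','w10.png')
P=[proj(c,(603.8-80*np.cos(np.radians(-3.65+a)),106.4-80*np.sin(np.radians(-3.65+a)),41)) for a in(0,60,-60)]; print(np.round(P))
```

```text
at [530.  112.7 137.6] [179.9   1.1 177. ] t 27.85 g 21.2
[0.121, -0.042, 1.231, 0.014, 0.179, 0.109] rows>= 2
[[319. 194.]
 [236. 238.]
 [401. 240.]]
```

carry_out(
  rows=[
    [0.05,-0.02,0.5,0,0.1,0.05],
    [0.1,-0.04,1.0,0,0.18,0.1],
    [0.11,-0.04,1.25,0,0.18,0.1],
    [0.11,-0.04,1.25,0,0.18,0.1],
    [0.11,-0.04,1.25,0,0.18,0.1],
  ],
)

```text
t: 28.4
tool_pos: [526.0, 111.2, 75.6]
tcp_rot: [179.9, 0.0, 176.4]
contact_force: [0.9, 0.1, -0.2]
grip_width: 20.6
```

Run:
```python
from h import *
plan([((525.5,111,57),Rt(176.35))])
im,c=snap('wrist','w11.png')
for r in range(2): pass
g=cv2.cvtColor(im,cv2.COLOR_RGB2GRAY)
k=np.array(proj(c,(523.9,111.5,41)));print(k,np.linalg.norm(np.array(proj(c,(523.9,134.5,41)))-k))
w=cv2.resize(g[int(k[1])-60:int(k[1])+10,int(k[0])-45:int(k[0])+45],None,fx=4,fy=4,interpolation=3); cv2.imwrite('pics/w11b.png',w)
```

```text
at [526.  111.2  75.6] [179.9   0.  176.4] t 28.4 g 20.6
[0.009, -0.005, 0.371, 0.018, 0.005, 0.008] rows>= 1
[321.93024548 229.8986684 ] 37.51393913190953
```

View pics/w11b.png

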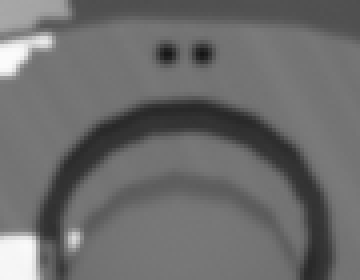

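carry_out(
  rows=[
    [0.01,0.01,0.15,0,0,0],
    [0.01,0.01,0.3,0,0,0],
    [0.01,0.01,0.4,0,0,0],
    [0.01,0.01,0.4,0,0,0],
  ],
)

```text
t: 28.85
tool_pos: [526.0, 112.6, 57.0]
tcp_rot: [179.9, 0.1, 176.4]
contact_force: [-2.7, 0.7, 12.9]
grip_width: 21.1
```

carry_out(
  rows=[
    [0,0,0,0,0,0],
    [0,0,0,0,0,0],
    [0,0,0,0,0,0],
  ],
  claw=42,
)

```text
t: 29.15
tool_pos: [525.9, 112.6, 56.7]
tcp_rot: [179.9, 0.1, 176.4]
contact_force: [-0.5, 0.1, 0.6]
grip_width: 41.8
```

carry_out(
  rows=[
    [0,0,-0.4,0,0,0],
    [0,0,-1.0,0,0,0],
    [0,0,-1.9,0,0,0],
    [0,0,-2.6,0,0,0],
    [0,0,-2.6,0,0,0],
  ],
)

```text
t: 29.65
tool_pos: [528.4, 113.6, 190.9]
tcp_rot: [179.7, 0.6, 176.4]
contact_force: [0.2, -0.4, -0.2]
grip_width: 42.0
```

Run:
```python
from h import *
im,c=snap('wrist','w12.png'); plan([((570,109,190),Rt(146)),((603.8,107.4,190),Rt(116.35)),((603.8,107.4,131),Rt(116.35))])
```

```text
at [527.1 112.6 188.7] [179.8   0.4 176.4] t 29.7 g 42.1
[-0.862, -0.019, -0.02, 0.047, 0.054, 5.066] rows>= 4
[-0.578, 0.351, 0.0, 0.0, -0.0, 4.942] rows>= 4
[0.0, -0.0, 1.18, 0.0, 0.0, 0.0] rows>= 2
```

carry_out(
  rows=[
    [-0.86,-0.02,0,0.05,0.05,5.07],
    [-0.86,-0.02,0,0.05,0.05,5.07],
    [-0.86,-0.02,0,0.05,0.05,5.07],
    [-0.86,-0.02,0,0.05,0.05,5.07],
    [-0.86,-0.02,0,0.05,0.05,5.07],
  ],
)

```text
t: 30.2
tool_pos: [569.0, 108.6, 187.3]
tcp_rot: [-179.8, -0.1, 146.0]
contact_force: [0.2, 0.6, -0.2]
grip_width: 42.2
```

carry_out(
  rows=[
    [-0.58,0.35,0,0,0,4.94],
    [-0.58,0.35,0,0,0,4.94],
    [-0.58,0.35,0,0,0,4.94],
    [-0.58,0.35,0,0,0,4.94],
    [-0.58,0.35,0,0,0,4.94],
  ],
)

```text
t: 30.7
tool_pos: [602.3, 106.7, 186.1]
tcp_rot: [-179.7, 0.0, 116.5]
contact_force: [0.1, 0.0, -0.1]
grip_width: 42.3
```

carry_out(
  rows=[
    [0,0,0,0,0,0],
    [0,0,0,0,0,0],
  ],
)

```text
t: 30.9
tool_pos: [601.8, 106.5, 185.5]
tcp_rot: [-179.7, 0.0, 116.6]
contact_force: [-0.2, 0.1, 0.4]
grip_width: 42.0
```

Run:
```python
from h import *
plan([((603.8,107.4,131),Rt(116.35)),((603.8,107.4,131),Rt(56.35))]); print(np.round(readout.get_state()['joint_pos']))
```

```text
at [601.8 106.5 185.5] [-179.7    0.   116.6] t 30.9 g 42.0
[-0.001, 0.05, 1.089, -0.058, 0.003, 0.035] rows>= 2
[0.0, 0.0, 0.0, -0.0, -0.0, 10.0] rows>= 7
[ -2.  37. -18.  96.  14.  50.   1.]
```

carry_out(
  rows=[
    [0,0.05,0.5,-0.06,0,0],
    [0,0.05,1.07,-0.06,0,0.03],
    [0,0.05,1.07,-0.06,0,0.03],
    [0,0.05,1.07,-0.06,0,0.03],
  ],
)

```text
t: 31.3
tool_pos: [603.6, 107.4, 131.9]
tcp_rot: [-180.0, -0.0, 116.4]
contact_force: [0.6, -0.1, 1.6]
grip_width: 41.9
```

carry_out(
  rows=[
    [0,0,0,0,0,0],
    [0,0,0,0,0,0],
    [0,0,0,0,0,0],
    [0,0,0,0,0,0],
    [0,0,0,0,0,0],
  ],
  claw=0,
)

```text
t: 31.8
tool_pos: [605.1, 108.0, 133.6]
tcp_rot: [179.8, 0.0, 116.4]
contact_force: [1.1, 1.3, 6.5]
grip_width: 11.5
```

carry_out(
  rows=[
    [0,0,0,0,0,1],
    [0,0,0,0,0,2.2],
    [0,0,0,0,0,3.4],
    [0,0,0,0,0,4.6],
    [0,0,0,0,0,5],
  ],
)

```text
t: 32.3
tool_pos: [606.2, 108.2, 133.7]
tcp_rot: [179.7, -0.1, 86.3]
contact_force: [3.6, 0.7, -3.5]
grip_width: 11.3
```

carry_out(
  rows=[
    [0,0,0,0,0,1.3],
    [0,0,0,0,0,2.6],
    [0,0,0,0,0,3.9],
    [0,0,0,0,0,5],
    [0,0,0,0,0,5],
  ],
)

```text
t: 32.8
tool_pos: [607.2, 107.8, 133.7]
tcp_rot: [179.6, -0.3, 56.2]
contact_force: [4.9, -0.8, -4.2]
grip_width: 11.7
```

Run:
```python
from h import *
plan([((603.8,107.4,131),Rt(56.35))]); plan([((603.8,107,195),Rt(56.35)),((570,20,195),Rt(90)),((535,-90,195),Rt(130)),((512,-205,165),Rt(176.35))])
```

```text
at [607.2 107.8 133.7] [179.6  -0.3  56.2] t 32.8 g 11.7
[-0.045, -0.053, 0.053, 0.058, -0.042, -0.021] rows>= 1
at [607.2 107.8 133.7] [179.6  -0.3  56.2] t 32.8 g 11.7
[-0.047, -0.041, -1.227, 0.058, -0.042, -0.021] rows>= 2
[-1.823, 0.401, 0.0, -0.0, 0.0, -5.608] rows>= 4
[-2.2, -0.7, -0.0, -0.0, 0.0, -6.667] rows>= 5
[-1.466, -1.831, 0.6, 0.0, 0.0, -7.725] rows>= 6
```

Run:
```python
from h import *
plan([((605,107,195),Rt(56.35)),((570,20,195),Rt(96)),((535,-90,195),Rt(136)),((510,-213,165),Rt(176.35))])
```

```text
at [607.2 107.8 133.7] [179.6  -0.3  56.2] t 32.8 g 11.7
[-0.033, -0.021, -1.227, 0.058, -0.042, -0.021] rows>= 2
[-1.836, 0.381, 0.0, 0.0, 0.0, -6.608] rows>= 5
[-2.115, -0.926, -0.0, -0.0, 0.0, -6.667] rows>= 5
[-1.349, -2.117, 0.6, 0.0, 0.0, -6.725] rows>= 5
```

carry_out(
  rows=[
    [0,0,0,0,0,0],
    [0,0,0,0,0,0],
    [0,0,0,0,0,0],
  ],
  claw=45,
)

```text
t: 33.1
tool_pos: [606.7, 108.0, 133.8]
tcp_rot: [179.7, -0.2, 56.3]
contact_force: [-0.9, 0.0, 0.3]
grip_width: 45.1
```

carry_out(
  rows=[
    [0,0,-0.5,0,0,0],
    [-0.02,0,-1.2,0.06,-0.04,0],
    [-0.02,0,-1.2,0.06,-0.04,0],
    [-0.02,0,-1.2,0.06,-0.04,0],
  ],
)

```text
t: 33.5
tool_pos: [606.0, 107.2, 194.7]
tcp_rot: [-180.0, -0.1, 56.3]
contact_force: [-0.7, 0.1, -1.8]
grip_width: 44.9
```

carry_out(
  rows=[
    [-1.84,0.38,0,0,0,-6.6],
    [-1.84,0.38,0,0,0,-6.6],
    [-1.84,0.38,0,0,0,-6.6],
    [-1.84,0.38,0,0,0,-6.6],
    [-1.84,0.38,0,0,0,-6.6],
  ],
)

```text
t: 34.0
tool_pos: [569.5, 19.6, 193.4]
tcp_rot: [-179.9, -0.1, 96.2]
contact_force: [0.8, 1.6, 0.7]
grip_width: 45.4
```

carry_out(
  rows=[
    [-2.11,-0.93,0,0,0,-6.67],
    [-2.11,-0.93,0,0,0,-6.67],
    [-2.11,-0.93,0,0,0,-6.67],
    [-2.11,-0.93,0,0,0,-6.67],
    [-2.11,-0.93,0,0,0,-6.67],
  ],
)

```text
t: 34.5
tool_pos: [533.2, -91.3, 192.1]
tcp_rot: [-179.9, -0.3, 136.4]
contact_force: [0.2, 0.5, 0.4]
grip_width: 44.8
```

carry_out(
  rows=[
    [-1.35,-2.12,0.6,0,0,-6.72],
    [-1.35,-2.12,0.6,0,0,-6.72],
    [-1.35,-2.12,0.6,0,0,-6.72],
    [-1.35,-2.12,0.6,0,0,-6.72],
    [-1.35,-2.12,0.6,0,0,-6.72],
  ],
)

```text
t: 35.0
tool_pos: [507.0, -215.6, 160.2]
tcp_rot: [179.8, -0.5, 176.9]
contact_force: [-0.1, 1.1, -0.5]
grip_width: 45.0
```

carry_out(
  rows=[
    [0,0,0,0,0,0],
    [0,0,0,0,0,0],
  ],
)

```text
t: 35.2
tool_pos: [505.9, -215.5, 159.2]
tcp_rot: [179.7, -0.6, 176.8]
contact_force: [-0.4, 0.2, -0.1]
grip_width: 45.3
```

Run:
```python
from h import *
head((508,-215),'w13.png'); head((449.5,-213.5),'w13.png'); head((593,-199),'w13.png'); plan([((508,-215,80),Rt(176.35)),((508,-215,31),Rt(176.35))])
im=cv2.imread('pics/w13.png'); h=cv2.cvtColor(im,40)
m=((h[...,2]>205)&(h[...,1]<40)).astype('uint8'); n,_,st,ce=cv2.connectedComponentsWithStats(m)
for s,q in zip(st[1:],ce[1:]):
    if 60<s[4]<1500: print('blob',s.tolist(),np.round(q),np.round(onz(calibration('wrist'),*q,49.5)[:2]))
```

```text
pred 322 202 r 13.5
circle [321.9 200.4  13.9] [ 506.8 -214.8]
circle [332.8 194.4  13.5] [ 502.1 -205.3]
circle [351.6 177.9  13.2] [ 488.7 -189.1]
pred 320 131 r 14.1
circle [289.2 159.1  15.1] [ 470.7 -239.6]
circle [307.9  98.3  12.8] [ 424.4 -221.1]
pred 344 287 r 11.9
circle [343.6 292.1  12.6] [ 598.3 -199.2]
circle [346.2 263.6  10.9] [ 568.8 -195.8]
circle [378.1 282.7  11.7] [ 590.1 -166.9]
circle [343.9 282.7  12.6] [ 588.4 -198.5]
at [ 506.9 -215.2  160. ] [179.8  -0.5 176.9] t 35.35 g 44.9
[-0.035, 0.0, 1.601, 0.033, -0.084, 0.09] rows>= 2
[0.0, -0.0, 0.98, 0.0, 0.0, 0.0] rows>= 1
blob [243, 7, 33, 18, 95] [261.  19.] [ 369. -252.]
blob [187, 38, 13, 15, 136] [193.  45.] [ 383. -304.]
blob [186, 39, 29, 29, 107] [206.  58.] [ 392. -296.]
blob [309, 123, 6, 14, 63] [312. 130.] [ 449. -220.]
blob [312, 198, 16, 13, 121] [318. 205.] [ 512. -218.]
blob [336, 282, 15, 16, 169] [342. 289.] [ 596. -200.]
```

carry_out(
  rows=[
    [-0.02,0,0.8,0.03,-0.08,0.09],
    [-0.02,0,1.6,0.03,-0.08,0.09],
    [-0.02,0,1.6,0.03,-0.08,0.09],
    [-0.02,0,1.6,0.03,-0.08,0.09],
  ],
)

```text
t: 35.75
tool_pos: [507.4, -214.4, 80.3]
tcp_rot: [180.0, -0.1, 176.4]
contact_force: [0.8, -0.5, 1.0]
grip_width: 44.9
```

Run:
```python
from h import *
plan([((507.3,-215,31),Rt(176.35)),((507,-215,135),Rt(176.35)),((515,-50,135),Rt(176.35)),((527,110,135),Rt(176.35))])
```

```text
at [ 507.4 -214.4   80.3] [ 1.800e+02 -1.000e-01  1.764e+02] t 35.75 g 44.9
[-0.001, -0.013, 0.986, 0.006, -0.012, 0.005] rows>= 1
[0.006, -0.0, -2.08, 0.0, 0.0, 0.0] rows>= 3
[0.05, 3.303, 0.0, 0.0, 0.0, 0.0] rows>= 4
[-0.036, 3.209, 0.0, 0.0, 0.0, 0.0] rows>= 4
```

carry_out(
  rows=[
    [0.02,-0.01,0.5,0,0,0],
    [0.03,-0.01,0.97,0,0,0],
    [0.03,-0.01,0.97,0,0,0],
    [0.03,-0.01,0.97,0,0,0],
  ],
)

```text
t: 36.15
tool_pos: [507.1, -214.9, 33.6]
tcp_rot: [180.0, 0.1, 176.4]
contact_force: [0.3, -0.2, -0.0]
grip_width: 45.1
```

carry_out(
  rows=[
    [0,0,0,0,0,0],
    [0,0,0,0,0,0],
    [0,0,0,0,0,0],
    [0,0,0,0,0,0],
  ],
  claw=0,
)

```text
t: 36.55
tool_pos: [508.9, -215.2, 35.8]
tcp_rot: [-179.9, 0.3, 176.4]
contact_force: [-0.8, 1.7, 7.2]
grip_width: 20.8
```

carry_out(
  rows=[
    [0,0,-0.5,0,0,0],
    [0,0,-1.2,0,0,0],
    [0,0,-1.9,0,0,0],
    [0,0,-1.9,0,0,0],
  ],
)

```text
t: 36.95
tool_pos: [512.0, -215.7, 136.2]
tcp_rot: [-179.8, 0.8, 176.4]
contact_force: [0.9, 0.1, -0.7]
grip_width: 20.3
```

carry_out(
  rows=[
    [0.05,0.6,0,0,0,0],
    [0.05,1.4,0,0,0,0],
    [0.05,2.2,0,0,0,0],
    [0.05,2.9,0,0,0,0],
    [0.05,3.3,0,0,0,0],
  ],
)

```text
t: 37.45
tool_pos: [520.2, -47.2, 136.3]
tcp_rot: [-179.9, 0.9, 176.6]
contact_force: [-0.1, 0.7, -1.0]
grip_width: 20.7
```

carry_out(
  rows=[
    [0,0.8,0,0,0,0],
    [0,1.6,0,0,0,0],
    [0,2.3,0,0,0,0],
    [0,2.9,0,0,0,0],
    [0,3.1,0,0,0,0],
  ],
)

```text
t: 37.95
tool_pos: [529.5, 112.0, 136.7]
tcp_rot: [180.0, 1.0, 176.9]
contact_force: [-0.4, 0.6, 0.5]
grip_width: 21.1
```

carry_out(
  rows=[
    [0,0,0,0,0,0],
    [0,0,0,0,0,0],
  ],
)

```text
t: 38.15
tool_pos: [529.4, 111.0, 136.7]
tcp_rot: [-180.0, 1.0, 176.9]
contact_force: [0.5, -0.7, -0.3]
grip_width: 20.5
```

Run:
```python
from h import *
plan([((525.5,111.5,76),Rt(176.35))])
```

```text
at [529.4 111.  136.7] [-180.     1.   176.9] t 38.15 g 20.5
[0.101, 0.006, 1.212, -0.0, 0.167, 0.084] rows>= 2
```

carry_out(
  rows=[
    [0.04,0,0.5,0,0.1,0.05],
    [0.08,0,1.0,0,0.17,0.08],
    [0.1,0,1.2,0,0.17,0.08],
    [0.1,0,1.2,0,0.17,0.08],
    [0.1,0,1.2,0,0.17,0.08],
  ],
)

```text
t: 38.65
tool_pos: [525.9, 110.5, 77.1]
tcp_rot: [-180.0, 0.0, 176.3]
contact_force: [0.2, 0.0, -1.4]
grip_width: 20.2
```

```bash
cat >> h.py <<'E'
def ring(f):
    im,c=snap('wrist',f); g=cv2.cvtColor(im,cv2.COLOR_RGB2GRAY).astype(int); k=np.array(proj(c,(523.9,111.5,41))); print('proj',np.round(k,1))
    for dv in (-20,-12,-6):
        r=int(round(k[1]))+dv; x=int(k[0]); row=g[r,x-48:x+49]; d=np.where(row<np.median(g[r,x-20:x+20])*0.62)[0]
        if len(d): print(dv,'ring cols',d.min()+x-48,d.max()+x-48,'mid',(d.min()+d.max())/2+x-48)
    col=g[int(k[1])-60:int(k[1])-5,int(k[0])]; d=np.where(col<np.median(col)*0.7)[0]; print('top arc rows',d+int(k[1])-60)
E
python3 - <<'E'
from h import *
plan([((525.8,111.5,57),Rt(176.35))]); ring('w14.png')
E
```

```text
at [525.9 110.5  77.1] [-180.     0.   176.3] t 38.65 g 20.2
[0.002, 0.019, 0.403, -0.001, 0.002, -0.005] rows>= 1
proj [323.1 229. ]
-20 ring cols 293 352 mid 322.5
-12 ring cols 290 357 mid 323.5
-6 ring cols 288 358 mid 323.0
top arc rows [180 181 182 183 184 194 195 196 197 198 199 200]
```

Ring is centred as predicted. Lower, release, lift.

carry_out(
  rows=[
    [0,0.02,0.15,0,0,0],
    [0,0.02,0.3,0,0,0],
    [0,0.02,0.43,0,0,0],
    [0,0.02,0.43,0,0,0],
  ],
)

```text
t: 39.1
tool_pos: [526.5, 112.5, 56.8]
tcp_rot: [180.0, 0.1, 176.4]
contact_force: [-1.7, 0.2, 9.2]
grip_width: 20.8
```

carry_out(
  rows=[
    [0,0,0,0,0,0],
    [0,0,0,0,0,0],
    [0,0,0,0,0,0],
  ],
  claw=42,
)

```text
t: 39.4
tool_pos: [526.3, 112.5, 56.5]
tcp_rot: [180.0, 0.1, 176.4]
contact_force: [0.3, 0.1, 0.1]
grip_width: 41.7
```

carry_out(
  rows=[
    [0,0,-0.4,0,0,0],
    [0,0,-1.0,0,0,0],
    [0,0,-1.9,0,0,0],
    [0,0,-2.6,0,0,0],
    [0,0,-2.6,0,0,0],
  ],
)

```text
t: 39.9
tool_pos: [529.0, 113.7, 190.7]
tcp_rot: [179.8, 0.6, 176.4]
contact_force: [0.4, -0.1, -0.3]
grip_width: 42.0
```

Run:
```python
from h import *
im,c=snap('wrist','w15.png'); plan([((560,109,190),Rt(206)),((603.8,107,190),Rt(236.35)),((603.8,107,131),Rt(236.35))])
```

```text
at [527.6 112.8 188.4] [179.9   0.4 176.3] t 39.95 g 41.8
[-0.652, -0.035, -0.027, -0.003, 0.062, -4.943] rows>= 4
[-0.77, -0.42, -0.0, -0.0, 0.0, -5.058] rows>= 4
[-0.0, -0.0, 1.18, 0.0, 0.0, 0.0] rows>= 2
```

carry_out(
  rows=[
    [-0.65,-0.03,0,0,0.06,-4.94],
    [-0.65,-0.03,0,0,0.06,-4.94],
    [-0.65,-0.03,0,0,0.06,-4.94],
    [-0.65,-0.03,0,0,0.06,-4.94],
    [-0.65,-0.03,0,0,0.06,-4.94],
  ],
)

```text
t: 40.45
tool_pos: [559.0, 108.7, 186.8]
tcp_rot: [180.0, -0.2, -154.0]
contact_force: [-0.4, 0.8, -0.3]
grip_width: 41.7
```

carry_out(
  rows=[
    [-0.77,-0.42,0,0,0,-5.06],
    [-0.77,-0.42,0,0,0,-5.06],
    [-0.77,-0.42,0,0,0,-5.06],
    [-0.77,-0.42,0,0,0,-5.06],
    [-0.77,-0.42,0,0,0,-5.06],
  ],
)

```text
t: 40.95
tool_pos: [602.2, 106.5, 185.3]
tcp_rot: [179.8, -0.2, -123.7]
contact_force: [-0.0, 0.4, -0.3]
grip_width: 41.9
```

carry_out(
  rows=[
    [0,0,0,0,0,0],
    [0,0,0,0,0,0],
  ],
)

```text
t: 41.15
tool_pos: [601.8, 106.3, 184.7]
tcp_rot: [179.8, -0.3, -123.8]
contact_force: [-0.0, -0.4, 0.1]
grip_width: 42.1
```

Run:
```python
from h import *
plan([((603.8,107.4,131),Rt(236.35)),((603.8,107.4,131),Rt(176.35))]); print(np.round(readout.get_state()['joint_pos']))
```

```text
at [601.8 106.3 184.7] [ 179.8   -0.3 -123.8] t 41.15 g 42.1
[-0.045, -0.025, 1.074, 0.042, -0.042, -0.033] rows>= 2
[0.0, 0.0, 0.0, 0.0, -0.0, 10.0] rows>= 7
[ 15.  43. -48.  95.  37.  59. 101.]
```

carry_out(
  rows=[
    [-0.04,-0.02,0.5,0.04,-0.04,0],
    [-0.04,-0.02,1.05,0.04,-0.04,-0.03],
    [-0.04,-0.02,1.05,0.04,-0.04,-0.03],
    [-0.04,-0.02,1.05,0.04,-0.04,-0.03],
  ],
)

```text
t: 41.55
tool_pos: [603.4, 107.5, 132.4]
tcp_rot: [180.0, -0.0, -123.7]
contact_force: [-0.4, 1.3, 0.1]
grip_width: 42.1
```

carry_out(
  rows=[
    [0,0,0,0,0,0],
    [0,0,0,0,0,0],
    [0,0,0,0,0,0],
    [0,0,0,0,0,0],
    [0,0,0,0,0,0],
  ],
  claw=0,
)

```text
t: 42.05
tool_pos: [606.4, 106.8, 134.3]
tcp_rot: [-179.7, 0.2, -123.8]
contact_force: [5.2, -1.4, 1.3]
grip_width: 11.7
```

carry_out(
  rows=[
    [0,0,0,0,0,1],
    [0,0,0,0,0,2.2],
    [0,0,0,0,0,3.4],
    [0,0,0,0,0,4.6],
    [0,0,0,0,0,5],
  ],
)

```text
t: 42.55
tool_pos: [606.7, 106.4, 134.4]
tcp_rot: [-179.8, 0.3, -154.0]
contact_force: [3.3, -0.4, -5.5]
grip_width: 11.4
```

carry_out(
  rows=[
    [0,0,0,0,0,1.3],
    [0,0,0,0,0,2.6],
    [0,0,0,0,0,3.9],
    [0,0,0,0,0,5],
    [0,0,0,0,0,5],
  ],
)

```text
t: 43.05
tool_pos: [606.8, 106.0, 134.3]
tcp_rot: [-180.0, 0.4, 175.9]
contact_force: [1.5, -1.2, -5.7]
grip_width: 11.6
```

Run:
```python
from h import *
plan([((603.8,107.4,131),Rt(176.35))]); plan([((603.8,107,195),Rt(176.35)),((530,-50,195),Rt(176.35)),((452,-210,165),Rt(176.35))])
```

```text
at [606.8 106.  134.3] [-180.     0.4  175.9] t 43.05 g 11.6
[0.062, 0.024, 0.066, -0.008, 0.062, -0.068] rows>= 1
at [606.8 106.  134.3] [-180.     0.4  175.9] t 43.05 g 11.6
[0.054, 0.015, -1.213, -0.008, 0.062, -0.068] rows>= 2
[1.273, -3.228, -0.0, 0.0, 0.0, 0.0] rows>= 4
[1.353, -3.293, 0.6, 0.0, 0.0, 0.0] rows>= 4
```

carry_out(
  rows=[
    [0.03,0,0,0,0,-0.07],
    [0.03,0,0,0,0,-0.07],
    [0.03,0,0,0,0,-0.07],
  ],
)

```text
t: 43.35
tool_pos: [606.8, 106.0, 134.4]
tcp_rot: [180.0, 0.5, 176.5]
contact_force: [5.9, -0.0, -8.9]
grip_width: 11.3
```

carry_out(
  rows=[
    [0,0,0,0,0,0],
    [0,0,0,0,0,0],
    [0,0,0,0,0,0],
  ],
  claw=45,
)

```text
t: 43.65
tool_pos: [606.8, 106.5, 135.0]
tcp_rot: [180.0, 0.5, 176.6]
contact_force: [0.2, -0.5, 0.5]
grip_width: 45.6
```

carry_out(
  rows=[
    [0,0,-0.5,0,0,0],
    [0,0,-1.2,0,0.06,0],
    [0,0,-1.2,0,0.06,0],
  ],
)

```text
t: 43.95
tool_pos: [608.9, 108.3, 200.0]
tcp_rot: [179.8, 0.7, 176.6]
contact_force: [0.7, 0.8, 0.7]
grip_width: 44.8
```

carry_out(
  rows=[
    [1.27,-3.23,0,0,0,0],
    [1.27,-3.23,0,0,0,0],
    [1.27,-3.23,0,0,0,0],
    [1.27,-3.23,0,0,0,0],
    [1.27,-3.23,0,0,0,0],
  ],
)

```text
t: 44.45
tool_pos: [534.1, -53.8, 198.3]
tcp_rot: [179.9, 0.5, 176.3]
contact_force: [0.5, 0.5, 0.6]
grip_width: 45.2
```

carry_out(
  rows=[
    [1.35,-3.29,0.6,0,0,0],
    [1.35,-3.29,0.6,0,0,0],
    [1.35,-3.29,0.6,0,0,0],
    [1.35,-3.29,0.6,0,0,0],
    [1.35,-3.29,0.6,0,0,0],
  ],
)

```text
t: 44.95
tool_pos: [453.4, -217.7, 166.2]
tcp_rot: [-180.0, 0.3, 175.9]
contact_force: [-0.2, 0.4, 0.1]
grip_width: 44.8
```

carry_out(
  rows=[
    [0,0,0,0,0,0],
    [0,0,0,0,0,0],
  ],
)

```text
t: 45.15
tool_pos: [454.4, -216.4, 166.4]
tcp_rot: [180.0, 0.4, 176.0]
contact_force: [0.1, -0.0, -0.3]
grip_width: 44.8
```

Run:
```python
from h import *
head((449.5,-213.5),'w16.png'); plan([((449.5,-213.5,80),Rt(176.35))])
im=cv2.imread('pics/w16.png'); h=cv2.cvtColor(im,40); c=calibration('wrist')
m=((h[...,2]>205)&(h[...,1]<40)).astype('uint8'); n,_,st,ce=cv2.connectedComponentsWithStats(m)
for s,q in zip(st[1:],ce[1:]):
    if 30<s[4]<1500: print('blob',s.tolist(),np.round(q),np.round(onz(c,*q,49.5)[:2]))
```

```text
pred 324 189 r 13.3
circle [289.7 155.4  12.7] [ 418.2 -240.6]
at [ 454.6 -216.   166.5] [180.    0.4 176.1] t 45.2 g 45.0
[0.117, 0.043, 1.729, 0.002, 0.064, -0.045] rows>= 2
blob [255, 60, 14, 16, 171] [262.  68.] [ 349. -255.]
blob [248, 65, 36, 26, 109] [270.  83.] [ 361. -250.]
blob [208, 94, 19, 36, 98] [221. 115.] [ 382. -292.]
blob [199, 102, 14, 14, 160] [205. 108.] [ 376. -304.]
blob [315, 191, 14, 10, 68] [320. 196.] [ 456. -217.]
```

carry_out(
  rows=[
    [0.06,0.04,0.8,0,0.06,-0.04],
    [0.12,0.04,1.72,0,0.06,-0.04],
    [0.12,0.04,1.72,0,0.06,-0.04],
    [0.12,0.04,1.72,0,0.06,-0.04],
  ],
)

```text
t: 45.6
tool_pos: [450.0, -212.1, 80.8]
tcp_rot: [179.9, -0.0, 176.5]
contact_force: [0.4, -1.5, 0.7]
grip_width: 44.9
```

Run:
```python
from h import *
plan([((449.5,-213.5,31),Rt(176.35)),((449.5,-213.5,135),Rt(176.35)),((485,-55,135),Rt(176.35)),((528,109,135),Rt(176.35))])
im,c=snap('wrist','w17.png');print(proj(c,(449.5,-213.5,49.5)))
```

```text
at [ 450.  -212.1   80.8] [179.9  -0.  176.5] t 45.6 g 44.9
[0.009, -0.03, 0.995, 0.011, -0.002, 0.022] rows>= 1
[0.0, 0.0, -2.08, 0.0, 0.0, 0.0] rows>= 3
[-0.507, 3.209, 0.0, 0.0, 0.0, 0.0] rows>= 4
[-0.649, 3.328, 0.0, 0.0, 0.0, 0.0] rows>= 4
(np.float64(319.35980292568746), np.float64(234.50711241353287))
```

carry_out(
  rows=[
    [0.02,-0.03,0.5,0,0,0],
    [0.04,-0.03,0.98,0,0,0],
    [0.04,-0.03,0.98,0,0,0],
    [0.04,-0.03,0.98,0,0,0],
  ],
)

```text
t: 46.05
tool_pos: [450.5, -214.3, 34.6]
tcp_rot: [-180.0, 0.3, 176.5]
contact_force: [0.3, 0.4, 0.3]
grip_width: 44.6
```

carry_out(
  rows=[
    [0,0,0,0,0,0],
    [0,0,0,0,0,0],
    [0,0,0,0,0,0],
    [0,0,0,0,0,0],
  ],
  claw=0,
)

```text
t: 46.45
tool_pos: [452.2, -214.6, 36.5]
tcp_rot: [-179.9, 0.5, 176.5]
contact_force: [-0.5, 1.0, 8.0]
grip_width: 21.0
```

carry_out(
  rows=[
    [0,0,-0.5,0,0,0],
    [0,0,-1.2,0,0,0],
    [0,0,-1.9,0,0,0],
    [0,0,-1.9,0,0,0],
  ],
)

```text
t: 46.85
tool_pos: [454.5, -215.3, 136.2]
tcp_rot: [-179.7, 1.0, 176.4]
contact_force: [0.5, -0.4, 0.0]
grip_width: 20.5
```

carry_out(
  rows=[
    [-0.1,0.6,0,0,0,0],
    [-0.22,1.4,0,0,0,0],
    [-0.35,2.2,0,0,0,0],
    [-0.45,2.9,0,0,0,0],
    [-0.5,3.2,0,0,0,0],
  ],
)

```text
t: 47.35
tool_pos: [490.1, -52.9, 136.4]
tcp_rot: [-179.9, 1.1, 176.7]
contact_force: [0.8, 0.0, -0.2]
grip_width: 20.9
```

carry_out(
  rows=[
    [-0.15,0.8,0,0,0,0],
    [-0.3,1.6,0,0,0,0],
    [-0.45,2.3,0,0,0,0],
    [-0.6,2.9,0,0,0,0],
    [-0.62,3.2,0,0,0,0],
  ],
)

```text
t: 47.85
tool_pos: [530.9, 108.6, 136.9]
tcp_rot: [-180.0, 1.2, 176.9]
contact_force: [-0.1, -0.2, -1.0]
grip_width: 20.7
```

carry_out(
  rows=[
    [0,0,0,0,0,0],
    [0,0,0,0,0,0],
  ],
)

```text
t: 48.05
tool_pos: [530.3, 107.4, 136.7]
tcp_rot: [-179.9, 1.1, 176.9]
contact_force: [-0.0, 0.3, 0.5]
grip_width: 21.0
```

Run:
```python
from h import *
plan([((526,111.5,76),Rt(176.35))])
```

```text
at [530.3 107.4 136.7] [-179.9    1.1  176.9] t 48.05 g 21.0
[0.114, 0.079, 1.212, -0.016, 0.19, 0.092] rows>= 2
```

carry_out(
  rows=[
    [0.04,0.04,0.5,0,0.1,0.05],
    [0.08,0.08,1.0,0,0.19,0.09],
    [0.11,0.09,1.2,0,0.19,0.09],
    [0.11,0.09,1.2,0,0.19,0.09],
    [0.11,0.09,1.2,0,0.19,0.09],
  ],
)

```text
t: 48.55
tool_pos: [526.5, 111.2, 77.1]
tcp_rot: [-179.9, 0.0, 176.3]
contact_force: [0.6, -0.5, -0.1]
grip_width: 20.7
```

Run:
```python
from h import *
plan([((526,111.5,57),Rt(176.35))]); ring('w18.png')
im=cv2.imread('pics/w18.png'); old=cv2.imread('pics/w14.png')
for i in (im,old):
    g=cv2.cvtColor(i,6); print(g[184:232:2,322].tolist())
```

```text
at [526.5 111.2  77.1] [-179.9    0.   176.3] t 48.55 g 20.7
[0.01, 0.006, 0.402, -0.018, 0.005, -0.006] rows>= 1
proj [322.1 228.2]
-20 ring cols 292 350 mid 321.0
-12 ring cols 288 354 mid 321.0
-6 ring cols 286 356 mid 321.0
top arc rows [192 193 194 195 196 197 198 199]
[117, 119, 118, 114, 77, 44, 51, 54, 83, 113, 116, 115, 112, 96, 95, 104, 115, 118, 119, 119, 119, 119, 119, 119]
[78, 112, 116, 117, 101, 52, 44, 52, 60, 103, 115, 115, 114, 102, 94, 101, 112, 118, 119, 118, 119, 119, 118, 119]
```

carry_out(
  rows=[
    [0.02,-0.02,0.15,0,0,0],
    [0.02,-0.02,0.3,0,0,0],
    [0.02,-0.02,0.43,0,0,0],
    [0.02,-0.02,0.43,0,0,0],
  ],
)

```text
t: 49.0
tool_pos: [526.4, 110.9, 56.0]
tcp_rot: [-179.9, 0.2, 176.3]
contact_force: [1.1, 0.0, 2.2]
grip_width: 20.6
```

carry_out(
  rows=[
    [0,0,0,0,0,0],
    [0,0,0,0,0,0],
    [0,0,0,0,0,0],
  ],
  claw=42,
)

```text
t: 49.3
tool_pos: [526.1, 110.9, 55.7]
tcp_rot: [-179.9, 0.1, 176.4]
contact_force: [-0.9, 0.7, 0.4]
grip_width: 42.1
```

carry_out(
  rows=[
    [0,0,-0.4,0,0,0],
    [0,0,-1.0,0,0,0],
    [0,0,-1.9,0,0,0],
    [0,0,-2.6,0,0,0],
    [0,0,-2.6,0,0,0],
  ],
)

```text
t: 49.8
tool_pos: [528.7, 112.4, 190.2]
tcp_rot: [179.9, 0.6, 176.3]
contact_force: [0.5, 0.7, -1.0]
grip_width: 41.8
```

carry_out(
  rows=[
    [-0.8,0,0,0,0,0],
    [-1.52,0,0,0,0,0],
    [-1.52,0,0,0,0,0],
    [-1.52,0,0,0,0,0],
  ],
)

```text
t: 50.2
tool_pos: [603.9, 107.2, 189.6]
tcp_rot: [179.9, 0.5, 176.3]
contact_force: [-0.5, 0.4, -0.6]
grip_width: 42.2
```

Run:
```python
from h import *
plan([((603.8,106.4,131),Rt(176.35))]); snap('wrist','w19.png')
```

```text
at [603.9 107.2 189.6] [179.9   0.5 176.3] t 50.2 g 42.2
[0.011, -0.018, 1.172, 0.011, 0.079, -0.009] rows>= 2
```

carry_out(
  rows=[
    [0,0,0.5,0,0.08,0],
    [0,-0.02,1.14,0,0.08,0],
    [0,-0.02,1.14,0,0.08,0],
    [0,-0.02,1.14,0,0.08,0],
  ],
)

```text
t: 50.65
tool_pos: [602.4, 106.9, 132.8]
tcp_rot: [180.0, -0.1, 176.4]
contact_force: [-0.4, 0.1, 0.9]
grip_width: 41.8
```

carry_out(
  rows=[
    [0,0,0,0,0,0],
    [0,0,0,0,0,0],
    [0,0,0,0,0,0],
    [0,0,0,0,0,0],
    [0,0,0,0,0,0],
  ],
  claw=0,
)

```text
t: 51.15
tool_pos: [602.9, 106.3, 134.7]
tcp_rot: [-180.0, -0.0, 176.4]
contact_force: [-1.2, -1.2, 4.9]
grip_width: 11.9
```

carry_out(
  rows=[
    [0,0,0,0,0,1],
    [0,0,0,0,0,2.2],
    [0,0,0,0,0,3.4],
    [0,0,0,0,0,4.6],
    [0,0,0,0,0,5],
  ],
)

```text
t: 51.65
tool_pos: [603.4, 107.8, 134.7]
tcp_rot: [179.9, 0.0, 146.3]
contact_force: [3.0, 3.1, -8.2]
grip_width: 11.0
```

carry_out(
  rows=[
    [0,0,0,0,0,1.3],
    [0,0,0,0,0,2.6],
    [0,0,0,0,0,3.9],
    [0,0,0,0,0,5],
    [0,0,0,0,0,5],
  ],
)

```text
t: 52.15
tool_pos: [604.6, 108.9, 134.7]
tcp_rot: [179.7, -0.1, 116.2]
contact_force: [4.8, 2.3, -9.7]
grip_width: 11.2
```

Run:
```python
from h import *
plan([((603.8,107.4,131),Rt(116.35))]); plan([((603.8,107,195),Rt(116.35)),((605,-50,195),Rt(146)),((588,-195,165),Rt(176.35))])
```

```text
at [604.6 108.9 134.7] [ 1.797e+02 -1.000e-01  1.162e+02] t 52.15 g 11.2
[-0.019, -0.029, 0.075, 0.051, -0.009, -0.032] rows>= 1
at [604.6 108.9 134.7] [ 1.797e+02 -1.000e-01  1.162e+02] t 52.15 g 11.2
[-0.025, -0.025, -1.205, 0.051, -0.009, -0.032] rows>= 2
[-2.824, -1.372, -0.0, -0.0, 0.0, -4.942] rows>= 4
[-1.34, -2.594, 0.6, 0.0, 0.0, -5.058] rows>= 4
```

carry_out(
  rows=[
    [0,0,0,0,0,0],
    [0,0,0,0,0,0],
    [0,0,0,0,0,0],
  ],
  claw=45,
)

```text
t: 52.45
tool_pos: [604.8, 109.0, 135.6]
tcp_rot: [179.6, -0.1, 116.2]
contact_force: [0.3, -0.5, -0.9]
grip_width: 45.3
```

carry_out(
  rows=[
    [0,0,-0.5,0,0,0],
    [-0.02,0,-1.2,0.05,0,0],
    [-0.02,0,-1.2,0.05,0,0],
  ],
)

```text
t: 52.75
tool_pos: [608.2, 108.6, 200.7]
tcp_rot: [179.4, 0.1, 116.2]
contact_force: [1.2, -0.3, 0.9]
grip_width: 45.4
```

carry_out(
  rows=[
    [-2.82,-1.37,0,0,0,-4.94],
    [-2.82,-1.37,0,0,0,-4.94],
    [-2.82,-1.37,0,0,0,-4.94],
    [-2.82,-1.37,0,0,0,-4.94],
    [-2.82,-1.37,0,0,0,-4.94],
  ],
)

```text
t: 53.25
tool_pos: [608.4, -51.6, 199.9]
tcp_rot: [179.6, 0.3, 145.5]
contact_force: [-0.4, 0.9, -0.2]
grip_width: 45.1
```

carry_out(
  rows=[
    [-1.34,-2.59,0.6,0,0,-5.06],
    [-1.34,-2.59,0.6,0,0,-5.06],
    [-1.34,-2.59,0.6,0,0,-5.06],
    [-1.34,-2.59,0.6,0,0,-5.06],
    [-1.34,-2.59,0.6,0,0,-5.06],
  ],
)

```text
t: 53.75
tool_pos: [590.1, -196.1, 168.7]
tcp_rot: [179.7, 0.5, 175.7]
contact_force: [-1.0, -0.0, -0.4]
grip_width: 44.8
```

carry_out(
  rows=[
    [0,0,0,0,0,0],
    [0,0,0,0,0,0],
  ],
)

```text
t: 53.95
tool_pos: [591.1, -193.0, 169.2]
tcp_rot: [179.7, 0.5, 175.8]
contact_force: [-0.1, 1.1, 0.6]
grip_width: 45.3
```

Run:
```python
from h import *
head((592.5,-199),'w20.png'); plan([((592.5,-199,80),Rt(176.35))])
im=cv2.imread('pics/w20.png'); h=cv2.cvtColor(im,40); c=calibration('wrist')
m=((h[...,2]>205)&(h[...,1]<40)).astype('uint8'); n,_,st,ce=cv2.connectedComponentsWithStats(m)
for s,q in zip(st[1:],ce[1:]):
    if 30<s[4]<1500: print('blob',s.tolist(),np.round(q),np.round(onz(c,*q,49.5)[:2]))
```

```text
pred 314 196 r 13.1
circle [313.4 199.3  12.3] [ 595.7 -199.8]
at [ 591.  -193.4  169.3] [179.7   0.5 175.8] t 54.0 g 44.9
[-0.022, -0.12, 1.785, 0.052, 0.085, -0.085] rows>= 2
blob [479, 75, 32, 182, 390] [495. 168.] [579. -43.]
blob [591, 77, 15, 36, 183] [598.  95.] [525.  34.]
blob [584, 82, 13, 28, 149] [590.  96.] [525.  28.]
blob [564, 87, 24, 28, 361] [576. 101.] [528.  17.]
blob [634, 88, 6, 25, 65] [637.  99.] [530.  67.]
blob [621, 97, 7, 18, 33] [624. 106.] [535.  57.]
blob [302, 188, 22, 21, 342] [313. 199.] [ 595. -201.]
blob [474, 267, 6, 23, 50] [476. 278.] [687. -50.]
```

carry_out(
  rows=[
    [-0.03,-0.13,0.8,0.05,0.08,-0.08],
    [-0.06,-0.13,1.76,0.05,0.08,-0.08],
    [-0.06,-0.13,1.76,0.05,0.08,-0.08],
    [-0.06,-0.13,1.76,0.05,0.08,-0.08],
  ],
)

```text
t: 54.4
tool_pos: [594.5, -198.1, 81.5]
tcp_rot: [179.9, -0.0, 176.4]
contact_force: [-0.1, -0.1, 1.8]
grip_width: 45.3
```

Run:
```python
from h import *
plan([((594.3,-199.8,31),Rt(176.35)),((594,-200,135),Rt(176.35)),((560,-55,135),Rt(176.35)),((528,109,135),Rt(176.35))])
head((594.3,-199.8),'w21.png')
```

```text
at [ 594.5 -198.1   81.5] [179.9  -0.  176.4] t 54.4 g 45.3
[0.0, -0.035, 1.01, 0.01, -0.006, 0.009] rows>= 2
[0.006, -0.004, -2.08, 0.0, 0.0, 0.0] rows>= 3
[0.863, 2.851, 0.0, 0.0, 0.0, 0.0] rows>= 3
[0.848, 3.233, 0.0, 0.0, 0.0, 0.0] rows>= 4
pred 319 235 r 18.8
circle [319.7 233.4  19.5] [ 593.5 -199.3]
circle [320.4 236.4  16.8] [ 595.5 -199. ]
```

carry_out(
  rows=[
    [0.02,-0.03,0.5,0,0,0],
    [0.03,-0.03,0.99,0,0,0],
    [0.03,-0.03,0.99,0,0,0],
    [0.03,-0.03,0.99,0,0,0],
  ],
)

```text
t: 54.85
tool_pos: [595.8, -200.0, 35.9]
tcp_rot: [-180.0, 0.3, 176.4]
contact_force: [-0.7, -0.5, -0.1]
grip_width: 45.3
```

carry_out(
  rows=[
    [0,0,0,0,0,0],
    [0,0,0,0,0,0],
    [0,0,0,0,0,0],
    [0,0,0,0,0,0],
  ],
  claw=0,
)

```text
t: 55.25
tool_pos: [597.8, -200.0, 38.7]
tcp_rot: [-180.0, 0.6, 176.4]
contact_force: [-0.8, 0.6, 7.0]
grip_width: 20.9
```

carry_out(
  rows=[
    [0,0,-0.5,0,0,0],
    [0,0,-1.2,0,0,0],
    [0,0,-1.9,0,0,0],
    [0,0,-1.9,0,0,0],
  ],
)

```text
t: 55.65
tool_pos: [601.0, -200.3, 140.1]
tcp_rot: [-179.8, 1.2, 176.4]
contact_force: [0.7, 0.1, -0.3]
grip_width: 20.7
```

carry_out(
  rows=[
    [0.4,0.5,0,0,0,0],
    [0.8,1.0,0,0,0,0],
    [1.2,1.6,0,0,0,0],
    [1.62,2.1,0,0,0,0],
    [1.62,2.1,0,0,0,0],
  ],
)

```text
t: 56.15
tool_pos: [524.1, -85.9, 138.7]
tcp_rot: [-179.9, 1.1, 176.8]
contact_force: [1.5, -0.9, -1.3]
grip_width: 20.7
```

carry_out(
  rows=[
    [0,0.9,0,0,0,0],
    [0.05,1.8,0,0,0,0],
    [0.09,2.7,0,0,0,0],
    [0.09,3.5,0,0,0,0],
    [0.09,4.0,0,0,0,0],
  ],
)

```text
t: 56.65
tool_pos: [531.6, 117.9, 139.1]
tcp_rot: [179.9, 1.2, 176.9]
contact_force: [0.4, -0.5, 0.6]
grip_width: 20.7
```

carry_out(
  rows=[
    [0,0,0,0,0,0],
    [0,0,0,0,0,0],
  ],
)

```text
t: 56.85
tool_pos: [532.1, 118.1, 139.3]
tcp_rot: [180.0, 1.2, 177.0]
contact_force: [0.8, 0.1, -0.3]
grip_width: 20.6
```

Run:
```python
from h import *
plan([((526,111.5,76),Rt(176.35))])
```

```text
at [532.1 118.1 139.3] [180.    1.2 177. ] t 56.85 g 20.6
[0.142, -0.139, 1.263, 0.009, 0.208, 0.109] rows>= 2
```

carry_out(
  rows=[
    [0.04,-0.07,0.5,0,0.1,0.05],
    [0.08,-0.14,1.0,0,0.2,0.1],
    [0.11,-0.14,1.22,0,0.2,0.1],
    [0.11,-0.14,1.22,0,0.2,0.1],
    [0.11,-0.14,1.22,0,0.2,0.1],
  ],
)

```text
t: 57.35
tool_pos: [528.0, 110.9, 78.7]
tcp_rot: [179.9, 0.1, 176.4]
contact_force: [-0.1, 1.1, 0.6]
grip_width: 20.8
```

Run:
```python
from h import *
plan([((526,111.5,57),Rt(176.35))]); ring('w22.png')
im=cv2.imread('pics/w22.png'); g=cv2.cvtColor(im,6); print(g[176:232:2,322].tolist()); print(proj(calibration('wrist'),(500.4,111.5,41)),proj(calibration('wrist'),(506.9,111.5,66)))
```

```text
at [528.  110.9  78.7] [1.799e+02 1.000e-01 1.764e+02] t 57.35 g 20.8
[0.041, 0.009, 0.434, 0.01, 0.014, 0.002] rows>= 1
proj [322.2 224.9]
-20 ring cols 293 351 mid 322.0
-12 ring cols 288 355 mid 321.5
-6 ring cols 287 357 mid 322.0
top arc rows [176 177 178 179 180 190 191 192 193 194 195 196]
[53, 25, 68, 112, 117, 118, 102, 53, 45, 53, 65, 106, 117, 108, 96, 98, 109, 117, 118, 118, 118, 119, 119, 119, 119, 118, 117, 110]
(np.float64(319.113273328181), np.float64(187.73973254593992)) (np.float64(319.65844359352957), np.float64(211.70907611511186))
```

carry_out(
  rows=[
    [-0.02,0,0,0,0,0],
    [-0.05,0.01,0.05,0,0,0],
    [-0.05,0.01,0.1,0,0,0],
    [-0.05,0.01,0.1,0,0,0],
  ],
)

```text
t: 57.8
tool_pos: [530.7, 111.6, 73.9]
tcp_rot: [179.9, 0.1, 176.4]
contact_force: [-0.3, -0.2, -0.3]
grip_width: 20.7
```

Run:
```python
from h import *
plan([]); ring('w23.png')
im=cv2.imread('pics/w23.png'); g=cv2.cvtColor(im,6); print(g[184:236:2,322].tolist())
a=cv2.imread('pics/w18.png')[150:270,240:400]; b=im[150:270,240:400]
cv2.imwrite('pics/v16.png',cv2.resize(np.hstack([a,b]),None,fx=2.5,fy=2.5,interpolation=3))
```

```text
at [530.7 111.6  73.9] [1.799e+02 1.000e-01 1.764e+02] t 57.8 g 20.7
proj [320.8 223.6]
-20 ring cols 290 351 mid 320.5
-12 ring cols 286 355 mid 320.5
-6 ring cols 285 357 mid 321.0
top arc rows [173 174 175 176 177 187 188 189 190 191 192 193 194]
[119, 102, 50, 48, 54, 65, 108, 118, 119, 108, 95, 99, 110, 118, 120, 120, 120, 120, 120, 119, 119, 120, 118, 111, 97, 93]
```

View pics/v16.png

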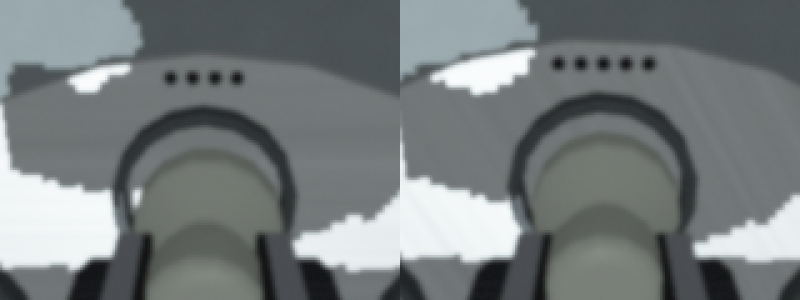

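carry_out(
  rows=[
    [-0.01,0,0.12,0,0,0],
    [-0.01,0,0.24,0,0,0],
    [-0.01,0,0.31,0,0,0],
    [-0.01,0,0.31,0,0,0],
  ],
)

```text
t: 58.25
tool_pos: [531.0, 112.1, 59.5]
tcp_rot: [180.0, 0.1, 176.4]
contact_force: [-3.3, -0.4, 14.3]
grip_width: 20.7
```

Run:
```python
from h import *
plan([]); print(np.round(readout.get_state()['contact_force'],1))
```

```text
at [531.  112.1  59.5] [1.800e+02 1.000e-01 1.764e+02] t 58.25 g 20.7
[-3.3 -0.4 14.3]
```

carry_out(
  rows=[
    [0,0,0,0,0,0],
    [0,0,0,0,0,0],
    [0,0,0,0,0,0],
  ],
  claw=42,
)

```text
t: 58.55
tool_pos: [530.8, 112.0, 59.1]
tcp_rot: [180.0, 0.1, 176.4]
contact_force: [0.1, -0.8, -0.6]
grip_width: 42.1
```

carry_out(
  rows=[
    [0,0,-0.4,0,0,0],
    [0,0,-1.0,0,0,0],
    [0,0,-1.9,0,0,0],
    [0,0,-2.55,0,0,0],
    [0,0,-2.55,0,0,0],
  ],
)

```text
t: 59.05
tool_pos: [533.4, 113.1, 190.6]
tcp_rot: [179.8, 0.6, 176.4]
contact_force: [0.1, 0.6, -0.4]
grip_width: 41.7
```

carry_out(
  rows=[
    [-0.73,-0.02,0,0.05,0.05,5.07],
    [-0.73,-0.02,0,0.05,0.05,5.07],
    [-0.73,-0.02,0,0.05,0.05,5.07],
    [-0.73,-0.02,0,0.05,0.05,5.07],
    [-0.73,-0.02,0,0.05,0.05,5.07],
  ],
)

```text
t: 59.55
tool_pos: [569.2, 109.5, 189.7]
tcp_rot: [-180.0, 0.1, 146.0]
contact_force: [0.1, 0.9, 0.3]
grip_width: 42.0
```

carry_out(
  rows=[
    [-0.58,0.35,0,0,0,4.94],
    [-0.58,0.35,0,0,0,4.94],
    [-0.58,0.35,0,0,0,4.94],
    [-0.58,0.35,0,0,0,4.94],
    [-0.58,0.35,0,0,0,4.94],
  ],
)

```text
t: 60.05
tool_pos: [602.6, 107.7, 188.9]
tcp_rot: [-180.0, 0.1, 116.4]
contact_force: [-0.3, -0.2, 0.5]
grip_width: 41.9
```

carry_out(
  rows=[
    [0,0,0,0,0,0],
    [0,0,0,0,0,0],
  ],
)

```text
t: 60.25
tool_pos: [602.2, 107.6, 188.4]
tcp_rot: [-179.9, 0.1, 116.5]
contact_force: [0.3, 0.7, -0.7]
grip_width: 42.0
```

Run:
```python
from h import *
plan([((603.8,107.4,131),Rt(116.35))])
```

```text
at [602.2 107.6 188.4] [-1.799e+02  1.000e-01  1.165e+02] t 60.25 g 42.0
[-0.015, 0.028, 1.148, -0.015, 0.018, 0.033] rows>= 2
```

carry_out(
  rows=[
    [0,0.03,0.5,0,0,0],
    [-0.01,0.03,1.12,0,0,0.03],
    [-0.01,0.03,1.12,0,0,0.03],
    [-0.01,0.03,1.12,0,0,0.03],
  ],
)

```text
t: 60.65
tool_pos: [603.6, 107.6, 132.4]
tcp_rot: [-179.9, 0.1, 116.4]
contact_force: [0.6, 0.5, 0.5]
grip_width: 41.8
```

carry_out(
  rows=[
    [0,0,0,0,0,0],
    [0,0,0,0,0,0],
    [0,0,0,0,0,0],
    [0,0,0,0,0,0],
    [0,0,0,0,0,0],
  ],
  claw=0,
)

```text
t: 61.15
tool_pos: [605.0, 108.0, 134.1]
tcp_rot: [179.9, 0.1, 116.4]
contact_force: [0.8, -0.4, 6.0]
grip_width: 11.3
```

carry_out(
  rows=[
    [0,0,0,0,0,1],
    [0,0,0,0,0,2.2],
    [0,0,0,0,0,3.4],
    [0,0,0,0,0,4.6],
    [0,0,0,0,0,5],
  ],
)

```text
t: 61.65
tool_pos: [606.2, 108.3, 134.2]
tcp_rot: [179.7, 0.1, 86.3]
contact_force: [4.0, -0.2, -5.0]
grip_width: 11.6
```

carry_out(
  rows=[
    [0,0,0,0,0,1.3],
    [0,0,0,0,0,2.6],
    [0,0,0,0,0,3.9],
    [0,0,0,0,0,5],
    [0,0,0,0,0,5],
  ],
)

```text
t: 62.15
tool_pos: [607.3, 107.9, 134.2]
tcp_rot: [179.6, -0.1, 56.2]
contact_force: [4.3, -1.0, -5.3]
grip_width: 11.9
```

Run:
```python
from h import *
plan([((603.8,107.4,200),Rt(56.35)),((530,108,215),Rt(96)),((500,109,230),Rt(136))])
```

```text
at [607.3 107.9 134.2] [ 1.796e+02 -1.000e-01  5.620e+01] t 62.15 g 11.9
[-0.045, -0.043, -1.317, 0.066, -0.018, -0.022] rows>= 2
[-0.808, -1.235, -0.3, 0.0, 0.0, -6.608] rows>= 5
[0.083, -0.595, -0.3, -0.0, 0.0, -6.667] rows>= 5
```

carry_out(
  rows=[
    [0,0,0,0,0,0],
    [0,0,0,0,0,0],
    [0,0,0,0,0,0],
  ],
  claw=42,
)

```text
t: 62.45
tool_pos: [606.8, 108.2, 134.4]
tcp_rot: [179.7, -0.1, 56.3]
contact_force: [0.2, 0.1, 1.0]
grip_width: 42.1
```

carry_out(
  rows=[
    [0,0,-0.5,0,0,0],
    [-0.04,-0.04,-1.3,0.06,0,0],
    [-0.04,-0.04,-1.3,0.06,0,0],
  ],
)

```text
t: 62.75
tool_pos: [606.7, 108.1, 204.6]
tcp_rot: [179.7, -0.5, 56.3]
contact_force: [0.9, -0.5, 0.7]
grip_width: 41.5
```

carry_out(
  rows=[
    [-0.8,-1.2,-0.6,0,0,-6.6],
    [-0.8,-1.2,-0.6,0,0,-6.6],
    [-0.8,-1.2,-0.6,0,0,-6.6],
    [-0.8,-1.2,-0.6,0,0,-6.6],
    [-0.8,-1.2,-0.6,0,0,-6.6],
  ],
)

```text
t: 63.25
tool_pos: [533.8, 108.0, 234.3]
tcp_rot: [179.4, -0.2, 96.3]
contact_force: [0.2, 0.3, -0.6]
grip_width: 42.4
```

carry_out(
  rows=[
    [0.08,-0.6,-0.3,0,0,-6.67],
    [0.08,-0.6,-0.3,0,0,-6.67],
    [0.08,-0.6,-0.3,0,0,-6.67],
    [0.08,-0.6,-0.3,0,0,-6.67],
    [0.08,-0.6,-0.3,0,0,-6.67],
  ],
)

```text
t: 63.75
tool_pos: [503.0, 108.6, 249.0]
tcp_rot: [179.4, 0.2, 136.6]
contact_force: [0.0, 0.1, 0.4]
grip_width: 42.0
```

carry_out(
  rows=[
    [0,0,0,0,0,-6.7],
    [0,0,0,0,0,-6.7],
    [0,0,0,0,0,-6.7],
    [0,0,0,0,0,-6.7],
    [0,0,0,0,0,-6.7],
  ],
  claw=0,
)

```text
t: 64.25
tool_pos: [502.6, 108.4, 249.0]
tcp_rot: [179.7, 0.5, 177.2]
contact_force: [0.3, 0.6, 0.3]
grip_width: -0.1
```

Run:
```python
from h import *
im,c=snap('wrist','w24.png'); hs=cv2.cvtColor(im,cv2.COLOR_RGB2HSV)
for k in range(6):
    a=np.radians(176.35+60*(k-5)); p=(603.8+80*np.cos(a),106.4+80*np.sin(a))
    for z in (77,41):
        u,v=proj(c,(*p,z)); print('nest',k+1,z,round(u),round(v),cv2.mean(im[int(v)-3:int(v)+4,int(u)-3:int(u)+4])[:3] if 3<v<396 else '')
# button: dark ring then disc
r=[proj(c,(470.5,6.5,z)) for z in (30,40)]; print('btn',np.round(r)); u,v=map(int,r[1])
w=cv2.cvtColor(im,cv2.COLOR_RGB2GRAY)[max(v-40,0):v+40,u-40:u+40]; m=(w<70).astype('uint8'); cs,_=cv2.findContours(m,0,2); q=max(cs,key=cv2.contourArea); (x,y),rr=cv2.minEnclosingCircle(q); print(x+u-40,y+max(v-40,0),rr)
for z in(30,35,40): print(onz(c,x+u-40,y+max(v-40,0),z))
plan([((475,20,150),Rt(176.35)),((470.5,6.5,60),Rt(176.35))])
```

```text
nest 1 77 261 233 (151.16326530612244, 119.85714285714285, 78.51020408163265)
nest 1 41 266 221 (84.0204081632653, 88.67346938775509, 83.38775510204081)
nest 2 77 264 296 (104.63265306122449, 72.3265306122449, 41.326530612244895)
nest 2 41 269 279 (186.30612244897958, 128.6122448979592, 67.0408163265306)
nest 3 77 322 324 (19.51020408163265, 21.081632653061224, 22.163265306122447)
nest 3 41 322 306 (19.081632653061224, 19.632653061224488, 20.591836734693874)
nest 4 77 381 297 (58.28571428571428, 42.0204081632653, 27.591836734693874)
nest 4 41 376 280 (186.30612244897958, 124.3265306122449, 63.346938775510196)
nest 5 77 387 235 (164.59183673469386, 119.69387755102039, 70.71428571428571)
nest 5 41 381 222 (87.28571428571428, 92.38775510204081, 86.6938775510204)
nest 6 77 325 199 (225.95918367346937, 231.81632653061223, 233.46938775510202)
nest 6 41 324 190 (227.1020408163265, 233.44897959183672, 234.97959183673467)
btn [[231. 147.]
 [229. 148.]]
231.5 148.0 17.55714988708496
[471.59528404   6.60583336  30.        ]
[470.9659051    8.05743298  35.        ]
[470.33652616   9.50903259  40.        ]
at [502.6 108.3 248.9] [179.7   0.5 177.4] t 64.3 g -0.1
[0.489, -1.799, 1.965, 0.045, 0.086, 0.17] rows>= 3
[0.073, -0.275, 1.8, 0.0, 0.0, 0.0] rows>= 2
```

carry_out(
  rows=[
    [0.2,-0.6,0.6,0,0.09,0.1],
    [0.4,-1.2,1.3,0.04,0.09,0.17],
    [0.49,-1.8,1.96,0.04,0.09,0.17],
    [0.49,-1.8,1.96,0.04,0.09,0.17],
    [0.49,-1.8,1.96,0.04,0.09,0.17],
  ],
)

```text
t: 64.8
tool_pos: [474.5, 19.6, 149.8]
tcp_rot: [180.0, -0.1, 176.2]
contact_force: [1.2, 0.7, 0.4]
grip_width: 0.2
```

carry_out(
  rows=[
    [0.05,-0.2,1.0,0,0,0],
    [0.07,-0.27,1.8,0,0,0],
    [0.07,-0.27,1.8,0,0,0],
    [0.07,-0.27,1.8,0,0,0],
  ],
)

```text
t: 65.2
tool_pos: [470.9, 8.0, 60.7]
tcp_rot: [179.9, -0.1, 176.3]
contact_force: [0.1, 0.1, -0.1]
grip_width: 0.1
```

Run:
```python
from h import *
plan([((471,7,48),Rt(176.35))])
```

```text
at [470.9   8.   60.7] [ 1.799e+02 -1.000e-01  1.763e+02] t 65.2 g 0.1
[-0.003, -0.02, 0.255, 0.015, -0.009, -0.008] rows>= 1
```

carry_out(
  rows=[
    [0,0,0.1,0,0,0],
    [0,0,0.2,0,0,0],
    [0,0,0.2,0,0,0],
  ],
)

```text
t: 65.5
tool_pos: [471.7, 8.3, 51.6]
tcp_rot: [179.9, 0.1, 176.3]
contact_force: [-0.3, 0.2, -0.5]
grip_width: -0.0
```

carry_out(
  rows=[
    [0,0,0.05,0,0,0],
    [0,0,0.1,0,0,0],
    [0,0,0.1,0,0,0],
  ],
)

```text
t: 65.8
tool_pos: [472.3, 8.4, 46.7]
tcp_rot: [179.9, 0.1, 176.3]
contact_force: [-0.4, -0.4, 1.7]
grip_width: 0.0
```

carry_out(
  rows=[
    [0,0,0.05,0,0,0],
    [0,0,0.08,0,0,0],
    [0,0,0.08,0,0,0],
  ],
)

```text
t: 66.1
tool_pos: [472.3, 8.4, 42.6]
tcp_rot: [179.9, 0.1, 176.3]
contact_force: [-0.4, -0.4, 3.9]
grip_width: -0.2
```

carry_out(
  rows=[
    [0,0,0.04,0,0,0],
    [0,0,0.06,0,0,0],
    [0,0,0.06,0,0,0],
    [0,0,0.06,0,0,0],
  ],
)

```text
t: 66.5
tool_pos: [472.4, 8.4, 41.2]
tcp_rot: [179.9, 0.2, 176.3]
contact_force: [-4.1, -0.1, 25.8]
grip_width: -0.2
```

carry_out(
  rows=[
    [0,0,0.03,0,0,0],
    [0,0,0.03,0,0,0],
    [0,0,0.03,0,0,0],
  ],
)

```text
t: 66.8
tool_pos: [472.4, 8.4, 41.2]
tcp_rot: [180.0, 0.3, 176.3]
contact_force: [-4.4, -0.2, 23.5]
grip_width: 0.1
```

Fully down (bottomed at 41.2 mm, 24 N). Retreat and check the bystanders numerically.

carry_out(
  rows=[
    [0,0,-0.5,0,0,0],
    [0,0,-1.2,0,0,0],
    [0,0,-2.2,0,0,0],
    [0,0,-3.2,0,0,0],
    [0,0,-3.2,0,0,0],
  ],
)

```text
t: 67.3
tool_pos: [475.4, 9.0, 206.5]
tcp_rot: [179.9, 0.9, 176.3]
contact_force: [1.0, 0.8, -0.0]
grip_width: -0.2
```

carry_out(
  rows=[
    [0.6,0,0,0,0,0],
    [1.0,0,-0.5,0,0,0],
    [1.0,0,-0.5,0,0,0],
    [1.0,0,-0.5,0,0,0],
    [1.0,0,-0.5,0,0,0],
  ],
)

```text
t: 67.8
tool_pos: [425.6, 12.0, 230.0]
tcp_rot: [179.9, 0.9, 176.3]
contact_force: [0.8, 0.0, -0.7]
grip_width: 0.2
```

Run:
```python
from h import *
plan([]); s1,c=snap('scene','sE.png'); t1,ct=snap('top','tE.png')
s0=cv2.imread('pics/scene0.png')[:,:,::-1]; t0=cv2.imread('pics/top0.png')[:,:,::-1]
def d(a,b,bx): u0,v0,u1,v1=bx; return round(float(np.abs(a[v0:v1,u0:u1].astype(int)-b[v0:v1,u0:u1]).mean()),1)
print('scene bottle',d(s0,s1,(418,205,442,260)),'top bottle',d(t0,t1,(398,136,420,162)),'top cup',d(t0,t1,(238,136,266,166)),'ref bottles',d(t0,t1,(200,80,265,130)))
def blobs(im,c,z,hsf,bx):
    h=cv2.cvtColor(im,cv2.COLOR_RGB2HSV); m=hsf(h).astype('uint8'); k=np.zeros_like(m); u0,v0,u1,v1=bx; k[v0:v1,u0:u1]=m[v0:v1,u0:u1]
    n,_,st,ce=cv2.connectedComponentsWithStats(k); return [(s[4],s[:4].tolist(),np.round(onz(c,*q,z)[:2])) for s,q in zip(st[1:],ce[1:]) if s[4]>15]
wood=lambda h:(h[...,0]<16)&(h[...,1]>120)&(h[...,2]>70)
print('handle0',blobs(t0,ct,38,wood,(215,220,260,260))); print('handle1',blobs(t1,ct,38,wood,(215,220,260,260)))
tr=lambda h:(h[...,2]>130)&(h[...,1]<40)
print('tray0',blobs(t0,ct,3,tr,(220,225,290,295))); print('tray1',blobs(t1,ct,3,tr,(220,225,290,295)))
# amber region heads
```

```text
at [425.6  12.  230. ] [179.9   0.9 176.3] t 67.8 g 0.2
scene bottle 6.0 top bottle 3.4 top cup 3.7 ref bottles 3.1
handle0 [(np.int32(86), [231, 230, 13, 15], array([404., 345.]))]
handle1 [(np.int32(85), [234, 233, 13, 16], array([393., 336.]))]
tray0 [(np.int32(1194), [234, 237, 48, 50], array([336., 292.])), (np.int32(193), [242, 289, 48, 6], array([249., 265.]))]
tray1 [(np.int32(1277), [234, 240, 50, 50], array([326., 284.])), (np.int32(196), [242, 289, 48, 6], array([249., 265.]))]
```

Run:
```python
from h import *
c=calibration('top'); im=cv2.imread('pics/tE.png'); h=cv2.cvtColor(im,40)
for u in (225,232,240,262,275,290,300):
    b=np.where((h[:,u,0]>95)&(h[:,u,0]<115)&(h[:,u,1]>100))[0]; b=b[b<310]; print(u,b.max(),np.round(onz(c,u,b.max(),0)[:2]))
t=((h[...,2]>130)&(h[...,1]<40)).astype('uint8'); t[:225]=0;t[289:]=0;t[:,:225]=0;t[:,295:]=0
n,_,st,ce=cv2.connectedComponentsWithStats(t); i=1+np.argmax(st[1:,4]); cs,_=cv2.findContours((_==i).astype('uint8'),0,2); bx=cv2.boxPoints(cv2.minAreaRect(cs[0]))
print([np.round(onz(c,*p,3)[:2]).tolist() for p in bx])
# heads under amber, wrist pic w24 edges vs earlier empty: count pale blobs
s=cv2.imread('pics/sE.png'); cv2.imwrite('pics/x.png',s)
w=cv2.imread('pics/w24.png'); hw=cv2.cvtColor(w,40); m=((hw[...,0]>8)&(hw[...,0]<25)&(hw[...,1]<150)&(hw[...,2]>120)).astype('uint8'); m[:180]=0
n,_,st,ce=cv2.connectedComponentsWithStats(m); print([(q[:4].tolist(),int(q[4])) for q in st[1:] if q[4]>60])
```

```text
225 287 [261. 383.]
232 289 [255. 362.]
240 290 [253. 339.]
262 291 [251. 275.]
275 290 [255. 238.]
290 288 [261. 195.]
300 288 [261. 166.]
[[347.0, 360.0], [404.0, 289.0], [309.0, 210.0], [253.0, 281.0]]
[([165, 180, 31, 132], 389), ([581, 182, 59, 37], 1054), ([200, 230, 17, 76], 252), ([226, 231, 44, 7], 101), ([278, 232, 86, 11], 215), ([431, 232, 18, 76], 221), ([547, 237, 78, 67], 1971)]
```

Run:
```python
from h import *
R=Rt(219)
plan([((410,175,230),Rt(198)),((393.5,338,130),R),((393.5,338,15),R),((393.5,338,25),R),((420,338,25),R),((420,338,14),R)])
print(np.round(readout.get_state()['joint_pos']))
```

```text
at [425.4  12.2 229.9] [179.9   0.8 176.3] t 67.9 g -0.0
[0.517, 3.229, -0.003, -0.007, 0.139, -3.616] rows>= 4
[-0.694, 3.202, 2.0, 0.0, 0.0, -3.5] rows>= 4
[-0.0, -0.0, 2.3, 0.0, 0.0, 0.0] rows>= 3
[0.0, 0.0, -0.2, 0.0, 0.0, 0.0] rows>= 1
[-0.412, -0.334, -0.0, 0.0, 0.0, 0.0] rows>= 1
[-0.0, -0.0, 0.22, 0.0, 0.0, 0.0] rows>= 1
[ 17.  20. -30. 121.  14.  42.  65.]
```

carry_out(
  rows=[
    [0.52,3.23,0,0,0.14,-3.6],
    [0.52,3.23,0,0,0.14,-3.6],
    [0.52,3.23,0,0,0.14,-3.6],
    [0.52,3.23,0,0,0.14,-3.6],
    [0.52,3.23,0,0,0.14,-3.6],
  ],
  claw=60,
)

```text
t: 68.4
tool_pos: [409.6, 178.1, 229.4]
tcp_rot: [179.9, -0.0, -161.8]
contact_force: [-0.7, -0.7, 0.3]
grip_width: 60.3
```

carry_out(
  rows=[
    [-0.69,3.2,2.0,0,0,-3.5],
    [-0.69,3.2,2.0,0,0,-3.5],
    [-0.69,3.2,2.0,0,0,-3.5],
    [-0.69,3.2,2.0,0,0,-3.5],
    [-0.69,3.2,2.0,0,0,-3.5],
  ],
)

```text
t: 68.9
tool_pos: [389.9, 344.9, 126.5]
tcp_rot: [179.7, -0.1, -140.5]
contact_force: [-1.3, -1.0, 0.5]
grip_width: 60.0
```

carry_out(
  rows=[
    [0,0,0,0,0,0],
    [0,0,0,0,0,0],
  ],
)

```text
t: 69.1
tool_pos: [390.4, 343.2, 126.0]
tcp_rot: [179.7, -0.2, -140.6]
contact_force: [0.4, 0.7, -0.0]
grip_width: 60.1
```

Run:
```python
from h import *
R=Rt(219)
plan([((393.5,338,14),R),((393.5,338,25),R),((415,318,25),R)]); im,c=snap('wrist','wt.png')
h=cv2.cvtColor(im,cv2.COLOR_RGB2HSV); m=((h[...,0]<16)&(h[...,1]>110)&(h[...,2]>40)).astype('uint8'); n,_,st,ce=cv2.connectedComponentsWithStats(m)
for s,q in zip(st[1:],ce[1:]):
    if s[4]>150: print(s.tolist(),np.round(onz(c,*q,38)))
```

```text
at [390.4 343.2 126. ] [ 179.7   -0.2 -140.6] t 69.1 g 60.1
[0.009, -0.129, 2.239, 0.044, -0.04, 0.069] rows>= 3
[0.0, 0.0, -0.22, 0.0, 0.0, 0.0] rows>= 1
[-0.082, -0.581, -0.0, 0.0, 0.0, 0.0] rows>= 1
[304, 172, 19, 61, 1009] [391. 336.  38.]
[472, 246, 49, 38, 852] [337. 488.  38.]
[0, 276, 103, 115, 3567] [647. 218.  38.]
```

carry_out(
  rows=[
    [0,-0.13,0.8,0.04,0,0],
    [0.01,-0.13,1.6,0.04,-0.04,0.07],
    [0.01,-0.13,2.2,0.04,-0.04,0.07],
    [0.01,-0.13,2.2,0.04,-0.04,0.07],
    [0.01,-0.13,2.2,0.04,-0.04,0.07],
  ],
)

```text
t: 69.65
tool_pos: [394.6, 337.1, 17.2]
tcp_rot: [-180.0, 0.1, -141.1]
contact_force: [0.4, 0.6, 0.4]
grip_width: 60.2
```

carry_out(
  rows=[
    [0,0,0,0,0,0],
    [0,0,0,0,0,0],
    [0,0,0,0,0,0],
    [0,0,0,0,0,0],
    [0,0,0,0,0,0],
  ],
  claw=0,
)

```text
t: 70.15
tool_pos: [395.5, 337.7, 18.6]
tcp_rot: [-180.0, 0.2, -141.2]
contact_force: [-0.1, -0.5, 8.0]
grip_width: 14.7
```

carry_out(
  rows=[
    [0,0,-0.1,0,0,0],
    [0,0,-0.2,0,0,0],
    [0,0,-0.2,0,0,0],
  ],
)

```text
t: 70.45
tool_pos: [395.8, 338.1, 29.4]
tcp_rot: [-180.0, 0.3, -141.2]
contact_force: [0.1, 1.1, -0.8]
grip_width: 14.4
```

carry_out(
  rows=[
    [-0.03,-0.2,0,0,0,0],
    [-0.06,-0.4,0,0,0,0],
    [-0.08,-0.58,0,0,0,0],
    [-0.08,-0.58,0,0,0,0],
  ],
)

```text
t: 70.85
tool_pos: [418.7, 315.6, 29.0]
tcp_rot: [-179.9, 0.2, -141.4]
contact_force: [-0.7, -0.3, -0.7]
grip_width: 14.7
```

Run:
```python
from h import *
plan([])
```

```text
at [418.7 315.6  29. ] [-179.9    0.2 -141.4] t 70.85 g 14.7
```

Table contact is at TCP ≈ 18.6; lower 10.5 mm, release, rise.

carry_out(
  rows=[
    [0,0,0.1,0,0,0],
    [0,0,0.21,0,0,0],
    [0,0,0.21,0,0,0],
    [0,0,0.21,0,0,0],
  ],
)

```text
t: 71.25
tool_pos: [419.1, 315.8, 18.4]
tcp_rot: [-179.9, 0.3, -141.3]
contact_force: [0.9, -1.2, 2.6]
grip_width: 14.6
```

carry_out(
  rows=[
    [0,0,0,0,0,0],
    [0,0,0,0,0,0],
    [0,0,0,0,0,0],
  ],
  claw=50,
)

```text
t: 71.55
tool_pos: [418.7, 316.0, 18.2]
tcp_rot: [-179.9, 0.2, -141.3]
contact_force: [-0.0, -0.0, -0.4]
grip_width: 50.1
```

carry_out(
  rows=[
    [0,0,-0.4,0,0,0],
    [0,0,-1.0,0,0,0],
    [0,0,-1.9,0,0,0],
    [0,0,-2.8,0,0,0],
    [0,0,-3.5,0,0,0],
  ],
)

```text
t: 72.05
tool_pos: [417.7, 316.4, 195.6]
tcp_rot: [-179.9, 0.3, -141.3]
contact_force: [0.8, -0.1, 0.0]
grip_width: 50.0
```

carry_out(
  rows=[
    [0,0,-0.3,0,0,0],
    [0,0,-0.3,0,0,0],
    [0,0,-0.3,0,0,0],
  ],
)

```text
t: 72.35
tool_pos: [417.5, 315.9, 210.2]
tcp_rot: [-179.9, 0.3, -141.3]
contact_force: [0.3, 0.9, -0.2]
grip_width: 50.1
```

Run:
```python
from h import *
plan([]); im,c=snap('wrist','wt2.png'); h=cv2.cvtColor(im,cv2.COLOR_RGB2HSV)
m=((h[...,0]<16)&(h[...,1]>110)&(h[...,2]>40)).astype('uint8'); n,_,st,ce=cv2.connectedComponentsWithStats(m)
for s,q in zip(st[1:],ce[1:]):
    if s[4]>150: print('wood',s.tolist(),np.round(onz(c,*q,38)))
t=((h[...,2]>120)&(h[...,1]<40)).astype('uint8'); n,l,st,ce=cv2.connectedComponentsWithStats(t)
for i in range(1,n):
    if st[i,4]>3000: 
        cs,_=cv2.findContours((l==i).astype('uint8'),0,2); print(st[i].tolist(),[np.round(onz(c,*p,3)[:2]).tolist() for p in cv2.boxPoints(cv2.minAreaRect(max(cs,key=cv2.contourArea)))])
t1,ct=snap('top','tF.png')
```

```text
at [417.5 315.9 210.2] [-179.9    0.3 -141.3] t 72.35 g 50.1
wood [206, 0, 37, 19, 268] [348. 151.  38.]
wood [0, 145, 187, 227, 16922] [665. 149.  38.]
wood [314, 155, 14, 46, 550] [416. 313.  38.]
wood [474, 209, 38, 31, 526] [339. 491.  38.]
[0, 5, 246, 224, 19608] [[555.0, -42.0], [454.0, -19.0], [471.0, 249.0], [592.0, 243.0]]
[278, 32, 72, 117, 6938] [[332.0, 190.0], [287.0, 242.0], [374.0, 322.0], [425.0, 264.0]]
[260, 233, 135, 66, 5491] [[596.0, 353.0], [522.0, 303.0], [423.0, 434.0], [490.0, 493.0]]
```

```bash
python3 -c "
from plant import ctrl
print(ctrl.hand_in())"
```

```text
the job is handed in; nothing more can be done
None
```

I did the whole job and handed it in at about 72 s; no verdict was returned.

- **Sprues and tray:** I emptied the tray into the scrap bin. It only reached about 44° of tilt before the arm ran out of reach, but a picture showed all four sprues in the bin. I first set the tray down with a corner right at the worktop edge. After pressing start I moved it inward; it now lies level with at least 20 mm to spare.
- **Castings:** All five stand in nests 1 to 5 in dot order, turning the dial one nest at a time. Each went down to the nest floor height. I saw the first one seated and the 2-, 4- and 5-dot nests at the mouth. For nest 3 I checked only the ring's position in the picture. I moved the last casting about 3 mm before lowering it, because its foot was off centre.
- **Dial:** The first turn gripped the knob's round collar instead of its bar, but a picture showed nest 1 at the mouth afterwards. The last turn left nest 6 empty at the mouth, with all five castings turned in.
- **Start button:** I pressed it to its stop (about 6 mm of travel, 24 N), after the last turn.

**Last checks:** The bottle and cup showed no change from the start pictures. Colour checks showed a casting head in nests 1 and 5 under the shield. They were inconclusive for 2 to 4, which the amber sheet, the lamp housing and the gripper hid. I could not look at those three again because the viewing limit was used up.

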